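# Set the two L corner blocks at the bearing stand, turning over the one of the wrong hand

### The arm

A 6-joint arm with a two-finger parallel gripper is mounted at the origin on the work surface. World frame = base frame: x ahead of the robot, y to its left, z up, the work surface at z = 0. Lengths are in m, angles in degrees, forces in N, time in s.
With the tool pointing down it reaches from about 0.35 to 0.875 m from the base axis. Payload 4.2 kg.
Tool frame: the origin (TCP) lies at the very end of the fingers, on their centre line; the grasp point (between the pads) lies 19 mm behind it; z points along the fingers, y is the line along which they close (so a half turn about z gives the same grasp; the last joint's range is limited). The gripper opens to 87 mm and grips with 3 to 60 N. Pads are 19 mm wide; open, the fingers measure 117 mm over their backs; the gripper's body (75 mm by 190 mm) begins 51 mm behind the grasp point.
Start: joints at [91.364, 22.042, 0.453, 0, -68.411, -14.817], TCP at [0.145, 0.608, 0.223] pointing down, gripper open.
Joint ranges: [-179.83, 179.83], [-69.29, 118.12], [-61.27, 80.66], [-181.25, 117.63], [-171.15, -9.14], [-177.46, 177.46]. Speed limits (degrees/s): [159.86, 159.86, 180, 180, 180, 180].

### API

Orientations are given as a 3x3 rotation matrix whose columns are the frame's x, y, z axes.
In Python, from station import monitor, cams, ticket gives the robot as it stands.
- The arm moves only by the tool drive_tool, never from a script. Its argument "moves" is a list of rows, each an object with "delta_pos": the shift along the tool's x, y, z in mm, a list of three; "turn": the turn about the tool's z in rad; "claw": the opening, from 0 (shut) to 1 (fully open). A call has 1 to 12 rows; each row shifts and turns the commanded pose from where the row before left it, along the tool's axes as they then stand; what a row does not reach is not made up. A row lasts 1/8 s, in which the tool goes at most 62.5 mm and 10.7 degrees, less where a joint would pass 70% of its speed; a pose out of reach is approached as far as the arm can. A call is refused whole if a number of a shift passes 62.5 or a number of a turn 0.188, either way. A call with a gripper value outside its range is refused whole. The fingers move at their own pace and stop on an object; the grip force is fixed at half the most. Time passes only in rows, so rows that do not move let the fingers close. It gives the time, the measured TCP pose, the force, the opening and the grip force at its end, in the units of the state.
- monitor.sense(): the state, without advancing time (a new reading comes with each control period).
- cams.capture(name): name is "scene" or "top"; returns a dict with "color" (384x512x3 uint8, red, green, blue), "range_z" (384x512 float32, m along the optical axis (not along the pixel's ray), 0 where there is no reading), "vertical_fov" (degrees; the focal length in pixels is half the picture's height over the tangent of half this angle, whatever the lens; pixels are square), "cx", "cy" (the principal point, pixels), "extrinsics" (4x4, takes a point from camera to world coordinates). Camera axes: x right, y down, z forward; pixel columns grow to the right and rows downward; lengths in m; the calibration is good to about 2 mm. A picture is of the moment at which its call begins.
- ticket.finish_job(): hands the job in; it is judged then, once.
The state is a dict: "time_s": time; "joints": joint angles; "joint_velocities": joint speeds; "effort": joint torques, N m; "tcp_pos": TCP position; "ee_rot": TCP orientation; "wrist_force": force on the tool from outside, world axes, zero at the start; "moment": the same for the moment, N m; "gripper_width": opening from 0.0 (shut) to 1.0 (fully open); "gripper_force": force on a finger pad.
Only numpy, scipy, OpenCV 4.12 (cv2) and the standard library are available. Lean on these libraries where they do the work, as an engineer would, in place of code of your own. Each camera call takes 0.05 s, during which the arm holds its last target. There are 200 camera calls.

### The job

So that the bearing stand can be taken off and put back in the same spot, set the two blue L-shaped corner blocks against its base plate: one at its near left corner and one at its far right corner (as seen from the robot; its other two corners have the strap clamps), each lying flat on the bench with its inside corner pushed snug against the plate, the long leg along the plate's long side and the short leg along its short side. One block lies the wrong way up and is mirrored, so turn that one over and leave the other the way up it is; either block may go to either corner. Do not disturb the encoder, bearing, coupling and screwdriver lying around.

Things in the scene. Friction and masses are not known exactly. Their poses are not given: they have to be found in the camera images.
- stand: bearing test stand, fixed. Steel base plate 150 (own x) x 220 (own y) x 12 mm thick; origin: centre of its underside, at bench height. +x away from the robot, +y to the robot's left, within 15 degrees. From the middle of both short sides a fixing ear 40 mm wide sticks out 31 mm (screw 22 mm high): no room for a long leg on a short side.
- corner_near (a point): near left corner of the base plate, own (-75, 110) mm of the stand, at bench height. A block home here has its inside corner at this point, its long leg pointing to the stand's -y and its short leg to +x, own z up; body origin at (-65, 80) mm of the stand.
- corner_far (a point): far right corner of the base plate, own (75, -110) mm of the stand, at bench height. A block home here has its inside corner at this point, its long leg pointing to the stand's +y and its short leg to -x, own z up; body origin at (65, -80) mm of the stand.
- clamp_near (a point): top of the strap clamp over the near long side of the plate, towards its right end, own (-81, -78, 23) mm of the stand. Strap 62 mm along the stand's x, 24 mm wide, with nut and stud up to 44 mm above the bench.
- clamp_far (a point): top of the like strap clamp over the far long side, towards its left end, own (81, 78, 23) mm of the stand; its stud too rises to 44 mm.
- bridge_top (a point): centre of the bridge plate on top of the stand, 84 mm above the bench (screw heads 90 mm). Under it two bearing cheeks: within 31 mm either side along the stand's x at the feet, 23 mm above them, and 64 mm along y. A 20 mm shaft along y, 48 mm high, reaches 125 mm either way and carries a white coupling 34 mm across.
- block_a: blue L-shaped block, 0.3 to 0.55 kg, 110 x 70 x 40 mm, both L faces alike. Origin: centre of that envelope, 20 mm up when it lies flat. Own x: along the long leg (fills x -55..55, y -35..-10 mm); own y: along the short leg (x -55..-30, y -35..35); z: thickness. Own z up: the hand these corners need (seen from above, short leg anticlockwise from long leg). One block starts z up, the other z down.
- block_b: blue L-shaped block, 0.3 to 0.55 kg, 110 x 70 x 40 mm, both L faces alike. Origin: centre of that envelope, 20 mm up when it lies flat. Own x: along the long leg (fills x -55..55, y -35..-10 mm); own y: along the short leg (x -55..-30, y -35..35); z: thickness. Own z up: the hand these corners need (seen from above, short leg anticlockwise from long leg). One block starts z up, the other z down.
- block_a_inside (a point): inside corner of block a, at half its thickness: own (-30, -10, 0) mm. The legs are bars 25 mm wide, 40 mm thick. Stands steadily on the outer side of its long leg (short leg up, body origin 35 mm high) or of its short leg (long leg up, origin 55 mm high). Home, this point lies over the plate's corner.
- block_b_inside (a point): inside corner of block b, at half its thickness: own (-30, -10, 0) mm. The legs are bars 25 mm wide, 40 mm thick. Stands steadily on the outer side of its long leg (short leg up, body origin 35 mm high) or of its short leg (long leg up, origin 55 mm high). Home, this point lies over the plate's corner.
- post: sensor post fixed to the bench: round foot 56 mm across, 18 mm pillar, black collar 34 mm across near its top, 90 mm high; a brass sensor 12 mm thick sticks out 46 mm from its axis along own -x at 79 mm height. Origin: centre of its underside. Go round it.
- encoder: orange rotary encoder standing upright, 58 mm across, 55 mm high plus a shaft to 83 mm; a brass connector sticks out 49 mm from its axis along own +x at 30 mm height. Origin: centre of its underside. Must not be disturbed.
- bearing: ball bearing lying flat, 62 mm outside, 30 mm bore, 16 mm high. Origin: centre of its underside. Must not be disturbed.
- coupling: aluminium shaft coupling standing on end, 40 mm across, 62 mm high. Origin: centre of its underside. Must not be disturbed.
- screwdriver: screwdriver with a red handle lying on the bench, 190 mm long along own x, handle (26 mm thick) to -x; origin under its mid-length. Must not be disturbed.
Not all that is in view belongs to the job. Leave any pink or turquoise look-alike of the block_b alone.

How it is judged:
By the outcome, as a careful person would: the job done as asked, in the order asked, and still so for the second after the job is handed in, with the robot touching nothing.
It also fails if it takes over 72 s, if anything falls off the work surface, if the arm or the gripper's body presses on something with over 40 N, if the wrist force passes 120 N, or if a joint passes its speed limit or range.

## Working session

There is one attempt and no reset: what is moved stays moved. The work goes in short steps, Python scripts to look and compute and a tool call to move; the robot and the scene stay as the last step left them, time stands still between calls to the robot, and variables do not carry over. Pictures are saved under pics/ and viewed, at most 10 in all, crops included, and the job is handed in when it is done.

Besides the shell and the picture viewer there is one more tool, called after ">>>" in YAML: its name, and indented under it one key for each argument. drive_tool: Moves the arm, as the interface text tells. Its arguments: {"type":"object","properties":{"moves":{"type":"array","items":{"type":"object","properties":{"delta_pos":{"type":"array","items":{"type":"number"}},"turn":{"type":"number"},"claw":{"type":"number"}}}}},"required":["moves"]}

```bash
mkdir -p pics; ls; cat > h.py <<'E'
import numpy as np,cv2
from station import monitor,cams,ticket
def cap(n):
    d=cams.capture(n); H,W=d["range_z"].shape
    f=H/2/np.tan(np.radians(d["vertical_fov"])/2)
    v,u=np.mgrid[:H,:W]; z=d["range_z"]
    P=np.stack([(u-d["cx"])/f*z,(v-d["cy"])/f*z,z],-1)
    E=np.array(d["extrinsics"]); d["P"]=P@E[:3,:3].T+E[:3,3]; d["f"]=f
    return d
def save(d,fn,crop=None,s=1.5):
    c=d["color"][...,::-1]
    if crop: c=c[crop[1]:crop[3],crop[0]:crop[2]]
    cv2.imwrite(fn,cv2.resize(c,None,fx=s,fy=s,interpolation=cv2.INTER_CUBIC))
E
python3 - <<'E'
from h import *
for n in("top","scene"):
    d=cap(n); save(d,f"pics/{n}0.png"); print(n,np.round(d["extrinsics"],3).tolist(),d["f"],d["cx"],d["cy"])
    np.savez(f"{n}0.npz",P=d["P"],c=d["color"])
s=monitor.sense();print({k:np.round(v,3).tolist() for k,v in s.items()})
E
```

```text
pics
top [[-0.041, -0.976, 0.215, 0.171], [-0.999, 0.039, -0.011, 0.128], [0.002, -0.215, -0.977, 1.438], [0.0, 0.0, 0.0, 1.0]] 445.27923079996674 256.6046352367072 191.71498907284246
scene [[0.826, 0.334, -0.455, 1.091], [0.564, -0.452, 0.691, -0.772], [0.025, -0.827, -0.562, 0.806], [0.0, 0.0, 0.0, 1.0]] 462.6421172884765 251.97402084049747 193.67111839568392
{'time_s': 0.1, 'joints': [91.365, 22.086, 0.39, -0.024, -68.412, -14.816], 'joint_velocities': [-0.001, -0.148, 0.194, 0.081, 0.07, -0.08], 'effort': [0.0, -39.169, 18.794, 4.232, 0.013, -0.0], 'tcp_pos': [0.145, 0.607, 0.222], 'ee_rot': [[0.973, -0.233, -0.0], [-0.233, -0.973, -0.002], [0.0, 0.002, -1.0]], 'wrist_force': [-0.081, -0.607, 0.554], 'moment': [-0.003, -0.047, -0.056], 'gripper_force': 0.0, 'gripper_width': 1.003}
```

View pics/top0.png

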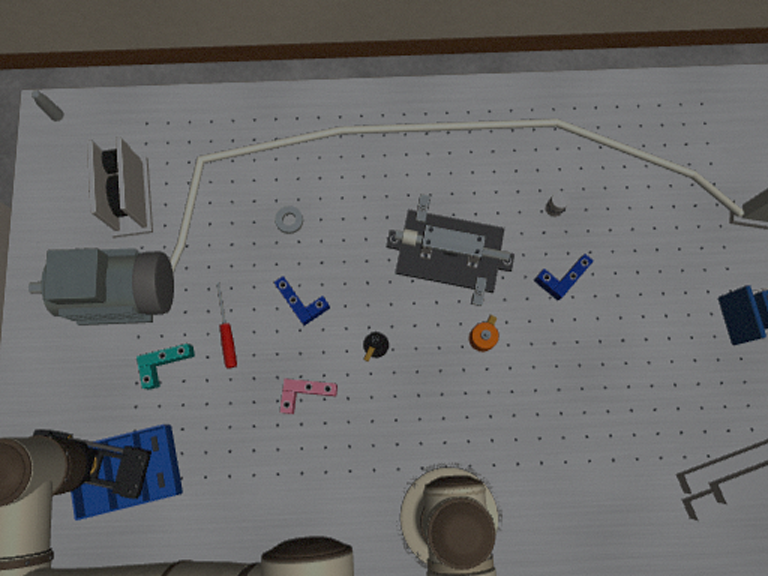

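View pics/scene0.png

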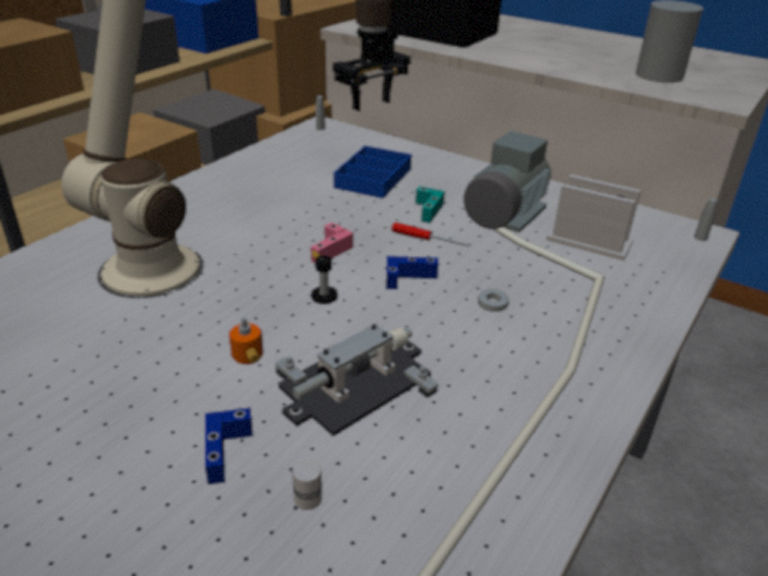

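Top view: left block (px ~300,300) has its short leg clockwise of the long one, so it is the mirrored one. The right block (~563,278) is the correct hand. The stand is at ~(452,252), encoder (485,335), post (375,345), bearing (288,220), screwdriver (227,330). Next I fit the poses.

```bash
cat >> h.py <<'E'
from scipy.optimize import minimize
LP=np.array([(-55,-35),(55,-35),(55,-10),(-30,-10),(-30,35),(-55,35)])/1000.
LM=LP*[1,-1]
PL=np.array([(-75,-110),(75,-110),(75,110),(-75,110)])/1000.
def rayplane(d,h):
    E=np.array(d["extrinsics"]);H,W=d["range_z"].shape
    v,u=np.mgrid[:H,:W]
    R=np.stack([(u-d["cx"])/d["f"],(v-d["cy"])/d["f"],np.ones((H,W))],-1)@E[:3,:3].T
    return (E[:3,3]+R*((h-E[2,3])/R[...,2])[...,None])[...,:2]
def sd(q,poly):
    a=poly;b=np.roll(poly,-1,0);best=np.full(len(q),9.);ins=np.zeros(len(q),bool)
    for p,r in zip(a,b):
        t=np.clip((q-p)@(r-p)/((r-p)@(r-p)),0,1)
        best=np.minimum(best,np.linalg.norm(q-p-t[:,None]*(r-p),axis=1))
        c=(p[1]>q[:,1])!=(r[1]>q[:,1])
        with np.errstate(all='ignore'): xx=p[0]+(q[:,1]-p[1])*(r[0]-p[0])/(r[1]-p[1])
        ins^=c&(q[:,0]<xx)
    return np.where(ins,-best,best)
def fit(XY,obs,ok,poly,x0,rad=.13,w=.0015):
    m=ok&(np.hypot(XY[...,0]-x0[0],XY[...,1]-x0[1])<rad)
    q=XY[m];o=obs[m].astype(float)
    def cost(p):
        c,s=np.cos(p[2]),np.sin(p[2])
        l=(q-p[:2])@np.array([[c,-s],[s,c]])
        return np.mean((1/(1+np.exp(np.clip(sd(l,poly)/w,-50,50)))-o)**2)
    best=None
    for da in np.radians([-15,0,15]):
        r=minimize(cost,[x0[0],x0[1],x0[2]+da],method="Nelder-Mead",options=dict(initial_simplex=np.array([x0[0],x0[1],x0[2]+da])+np.array([[0,0,0],[.02,0,0],[0,.02,0],[0,0,.2]]),xatol=1e-5,fatol=1e-8,maxiter=600))
        if best is None or r.fun<best.fun: best=r
    return best.x,best.fun
def blockfit(d,x0,poly,h=.04):
    z=d["P"][...,2];c=d["color"].astype(int)
    return fit(rayplane(d,h),(z>h-.012)&(z<h+.02)&(d["range_z"]>0),d["range_z"]>0,poly,x0)
def platefit(d,x0):
    z=d["P"][...,2];g=d["color"].max(-1)
    return fit(rayplane(d,.012),(g<95)&(z>.004),z<.02,PL,x0,.16)
E
python3 - <<'E'
from h import *
for n in("top","scene"):
    d=cap(n);P=d["P"];z=P[...,2];c=d["color"].astype(int)
    hsv=cv2.cvtColor(d["color"],cv2.COLOR_RGB2HSV)
    bl=(hsv[...,0]>105)&(hsv[...,0]<130)&(hsv[...,1]>150)&(z>.02)&(z<.06)
    k,lab,st,ce=cv2.connectedComponentsWithStats(bl.astype(np.uint8))
    print(n,"bench z",np.median(z[np.abs(z)<.02]))
    for i in range(1,k):
        if st[i,4]>60: print("blue",st[i],P[lab==i].mean(0).round(3))
    for nm,m in dict(enc=(hsv[...,0]<15)&(hsv[...,1]>180)&(z>.02)&(z<.07),red=((hsv[...,0]>172)|(hsv[...,0]<5))&(hsv[...,1]>180)&(z>.005)&(z<.05)).items():
        k,lab,st,ce=cv2.connectedComponentsWithStats(m.astype(np.uint8))
        for i in range(1,k):
            if st[i,4]>30: p=P[lab==i];print(nm,st[i],p.mean(0).round(3),p.max(0).round(3))
    if n=="top":
        for x,y in [(452,252),(415,215),(495,285),(425,205),(478,295)]:
            v,u=int(y/1.5),int(x/1.5);print(x,y,c[v,u],P[v,u].round(3))
        for nm,x,y in[("post",375,345),("sens",369,356),("enc",485,335),("conn",491,321),("bear",288,220),("coup",554,203),("tip",219,285),("hnd",230,360)]:
            v,u=int(y/1.5),int(x/1.5);print(nm,P[v,u].round(3))
E
```

```text
top bench z -0.000459402875754078
blue [357 170  38  29 291] [ 0.483 -0.273  0.038]
blue [183 185  36  31 280] [0.451 0.292 0.039]
blue [ 48 284  72  63 529] [0.109 0.638 0.038]
blue [ 67 304   7  16  67] [0.127 0.695 0.035]
enc [314 215  18  19 217] [ 0.363 -0.089  0.052] [ 0.392 -0.063  0.062]
enc [147 216   9  29 137] [0.37  0.453 0.024] [0.416 0.468 0.032]
red [147 216  11  29 198] [0.37  0.451 0.023] [0.416 0.468 0.032]
452 252 [45 44 43] [ 0.545 -0.033  0.062]
415 215 [50 49 51] [0.65  0.04  0.009]
495 285 [118 119 119] [ 0.482 -0.131  0.003]
425 205 [92 97 98] [0.665 0.017 0.036]
478 295 [ 98  99 100] [ 0.46  -0.087  0.023]
post [0.349 0.138 0.085]
sens [0.329 0.151 0.084]
enc [ 0.364 -0.089  0.07 ]
conn [ 0.397 -0.109  0.037]
bear [0.653 0.323 0.003]
coup [ 0.644 -0.258  0.071]
tip [0.505 0.475 0.01 ]
hnd [0.338 0.447 0.023]
scene bench z 0.001103540869268338
blue [224  98  49  30 883] [0.127 0.649 0.034]
blue [259 172  33  17 279] [0.467 0.292 0.035]
blue [137 273  30  45 524] [ 0.496 -0.282  0.037]
enc [262 149  24   8  63] [0.375 0.444 0.024] [0.417 0.458 0.03 ]
enc [154 217  20  22 283] [ 0.377 -0.106  0.047] [ 0.396 -0.071  0.06 ]
red [262 149  24  10 114] [0.376 0.443 0.02 ] [0.421 0.458 0.03 ]
```

```bash
python3 - <<'E'
from h import *
for n in("top","scene"):
    d=cap(n)
    for nm,r in [("stand",platefit(d,[.56,-.03,-.17])),("R",blockfit(d,[.485,-.275,-.75],LP)),("L",blockfit(d,[.46,.29,.6],LM))]:
        p=r[0];print(n,nm,p[:2].round(4),np.degrees(p[2]).round(2),round(r[1],4))
        if nm=="stand":
            c,s=np.cos(p[2]),np.sin(p[2]);T=lambda q:(p[:2]+np.array([[c,-s],[s,c]])@np.array(q)).round(4)
            print("cn",T([-.075,.11]),"cf",T([.075,-.11]),"hn",T([-.065,.08]),"hf",T([.065,-.08]),"cln",T([-.081,-.078]),"clf",T([.081,.078]))
d=cap("top"); save(d,"pics/t1.png",(170,110,430,270),3)
E
```

```text
top stand [ 0.5645 -0.0346] -13.69 0.0365
cn [0.5176 0.09  ] cf [ 0.6113 -0.1592] hn [0.5202 0.0585] hf [ 0.6087 -0.1277] cln [ 0.4673 -0.0912] clf [0.6616 0.022 ]
top R [ 0.5055 -0.2759] -44.12 0.0063
top L [0.4736 0.2923] 32.91 0.0046
scene stand [ 0.5685 -0.0423] -13.87 0.0635
cn [0.522  0.0824] cf [ 0.6149 -0.1671] hn [0.5246 0.0509] hf [ 0.6124 -0.1356] cln [ 0.4711 -0.0986] clf [0.6658 0.014 ]
scene R [ 0.5103 -0.2841] -43.97 0.0136
scene L [0.4799 0.2796] 35.44 0.0364
```

View pics/t1.png

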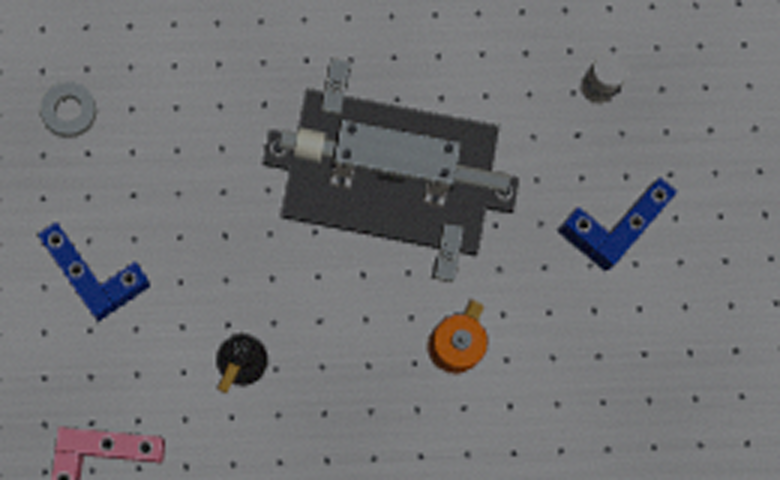

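The crop shows plate corners at about: near-left (282,217), near-right (477,255), far-left (305,89), far-right (498,124). I'll check the fit against these corners, against the scene camera, and for lens distortion.

```bash
python3 - <<'E'
from h import *
d=cap("top");XY=rayplane(d,.012)
q=[(282,217),(477,255),(498,124),(305,89)]
pts=np.array([cv2.remap(XY.astype(np.float32),np.array([[170+(x+.5)/3-.5]],np.float32),np.array([[110+(y+.5)/3-.5]],np.float32),cv2.INTER_LINEAR)[0,0] for x,y in q])
print(pts.round(4),np.linalg.norm(pts-np.roll(pts,-1,0),axis=1).round(4),pts.mean(0))
# consistency of depth-based XY between cams at bench-level: z plane fit residual over the image
for n in("top","scene"):
    d=cap(n);z=d["P"][...,2]
    for a in range(0,384,96): print(n,[round(float(np.median(b[np.abs(b)<.025]))*1000,1) if (np.abs(b)<.025).sum()>300 else None for b in (z[a:a+96,c:c+128] for c in range(0,512,128))])
    g=cv2.cvtColor(d["color"],cv2.COLOR_RGB2GRAY);bh=cv2.morphologyEx(g,cv2.MORPH_BLACKHAT,np.ones((7,7)))
    print([k for k in d if k not in("color","range_z","P")], {k:d[k] for k in d if k not in("color","range_z","P","extrinsics")})
d=cap("scene"); save(d,"pics/s1.png",(110,150,320,340),3.8)
E
```

```text
[[ 0.5161  0.0873]
 [ 0.465  -0.1235]
 [ 0.6131 -0.1582]
 [ 0.6627  0.055 ]] [0.217  0.1522 0.2189 0.1501] [ 0.5642179  -0.03486197]
top [0.5, 0.3, 0.0, -0.9]
top [0.9, 0.0, 0.4, -0.9]
top [0.1, -0.3, -0.9, -1.4]
top [0.6, -0.7, -0.8, -1.5]
['vertical_fov', 'cx', 'cy', 'extrinsics', 'f'] {'vertical_fov': 46.65045520134699, 'cx': 256.6046352367072, 'cy': 191.71498907284246, 'f': np.float64(445.27923079996674)}
scene [None, 1.8, 2.8, None]
scene [1.4, 1.6, 2.3, 2.3]
scene [0.6, 1.6, 1.5, 1.6]
scene [0.3, 0.6, 1.0, 0.9]
['vertical_fov', 'cx', 'cy', 'extrinsics', 'f'] {'vertical_fov': 45.077644130517655, 'cx': 251.97402084049747, 'cy': 193.67111839568392, 'f': np.float64(462.6421172884765)}
```

View pics/s1.png

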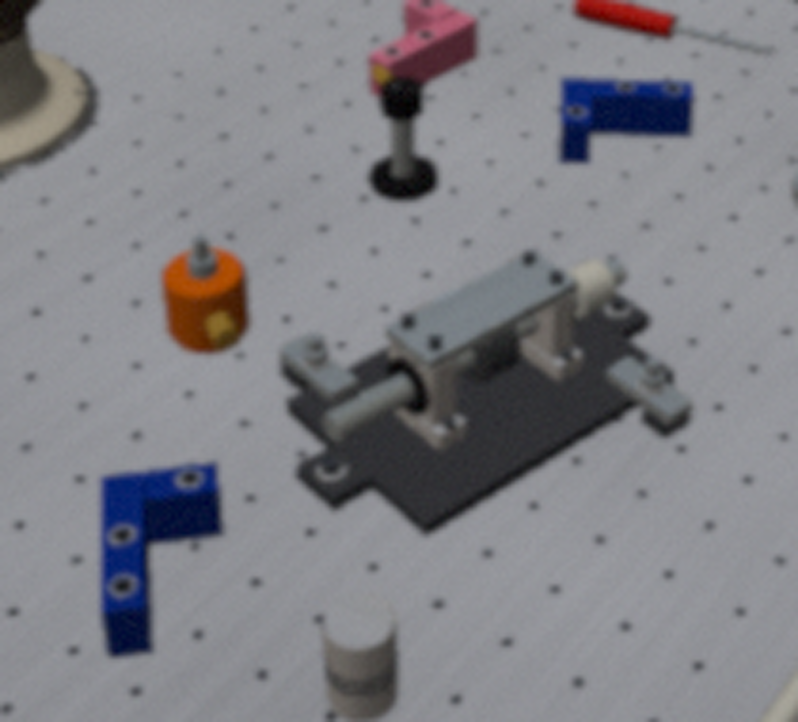

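The fits agree with the corner picks. The scene camera's bias comes from wall pixels. The drive keeps the tool pointing down, so to flip the block I'll pinch the tip of its long leg, let it swing down, stand it on its short leg and tip it on over.

```bash
cat >> h.py <<'E'
def plan(x,y,z,yaw):
    s=monitor.sense();R=np.array(s["ee_rot"]);p=np.array(s["tcp_pos"])
    cy=np.degrees(np.arctan2(R[1,0],R[0,0]));dt=(yaw-cy+180)%360-180
    print("now",p.round(4),"yaw",cy.round(2),"j6",round(s["joints"][5],1),"t",round(s["time_s"],2),"F",np.round(s["wrist_force"],1),"w",round(s["gripper_width"],3))
    print("tool delta mm",(R.T@(np.array([x,y,z])-p)*1000).round(1),"turn rad",round(float(-np.radians(dt)),3),"rows",round(abs(dt)/10.7,1))
E
python3 - <<'E'
from h import *
d=cap("top");z=d["P"][...,2]
for nm,x0,poly in(("L",[.474,.292,.57],LM),("R",[.5055,-.276,-.77],LP)):
    p,f=fit(rayplane(d,.04),(z>.034)&(z<.06),d["range_z"]>0,poly,x0);print(nm,p[:2].round(4),np.degrees(p[2]).round(2),f.round(4))
    c,s=np.cos(p[2]),np.sin(p[2]);T=lambda q:p[:2]+np.array([[c,-s],[s,c]])@np.array(q)
    if nm=="L": t=T([.0575,.0225]);print(t);plan(t[0],t[1],.09,np.degrees(p[2]))
    else: print(T([-.0425,.004]))
E
```

```text
L [0.4741 0.2925] 33.11 0.0053
[0.50994122 0.34276254]
now [0.1454 0.6079 0.2226] yaw -13.46 j6 -14.8 t 0.6 F [ 0.8  0.3 -0.1] w 1.0
tool delta mm [416.2 173.  132.5] turn rad -0.813 rows 4.4
R [ 0.5062 -0.2769] -44.05 0.0107
[ 0.47847226 -0.24445272]
```

>>> drive_tool:
  moves:
    - {"delta_pos":[52,21.6,16]}
    - {"delta_pos":[52,21.6,16]}
    - {"delta_pos":[52,21.6,16]}
    - {"delta_pos":[52,21.6,16]}
    - {"delta_pos":[52,21.6,16]}
    - {"delta_pos":[52,21.6,16]}
    - {"delta_pos":[52,21.6,16]}
    - {"turn":-0.163}
    - {"turn":-0.163}
    - {"turn":-0.163}
    - {"turn":-0.163}
    - {"turn":-0.161}

```text
invalid input
```

```bash
python3 -c "
from h import *
plan(.5099,.3428,.028,33.1)"
```

```text
now [0.1454 0.6079 0.2226] yaw -13.46 j6 -14.8 t 0.6 F [ 0.8  0.3 -0.1] w 1.0
tool delta mm [416.2 173.  194.5] turn rad -0.813 rows 4.4
```

>>> drive_tool:
  moves:
    - {"delta_pos":[52,21.6,16],"turn":0,"claw":1}
    - {"delta_pos":[52,21.6,16],"turn":0,"claw":1}
    - {"delta_pos":[52,21.6,16],"turn":0,"claw":1}
    - {"delta_pos":[52,21.6,16],"turn":0,"claw":1}
    - {"delta_pos":[52,21.6,16],"turn":0,"claw":1}
    - {"delta_pos":[52,21.6,16],"turn":0,"claw":1}
    - {"delta_pos":[52,21.6,16],"turn":0,"claw":1}
    - {"delta_pos":[0,0,0],"turn":-0.163,"claw":1}
    - {"delta_pos":[0,0,0],"turn":-0.163,"claw":1}
    - {"delta_pos":[0,0,0],"turn":-0.163,"claw":1}
    - {"delta_pos":[0,0,0],"turn":-0.163,"claw":1}
    - {"delta_pos":[0,0,0],"turn":-0.161,"claw":1}

```text
time_s: 2.1
tcp_pos: [0.4643, 0.3762, 0.1106]
ee_rot: [[0.835, 0.551, 0.0], [0.551, -0.835, 0.0], [0.0, -0.0, -1.0]]
wrist_force: [-0.2, 0.2, 0.5]
gripper_width: 0.999
gripper_force: 0.0
```

```bash
python3 -c "
from h import *
plan(.5099,.3428,.028,33.1)"
```

```text
now [0.4643 0.3762 0.1106] yaw 33.43 j6 68.9 t 2.1 F [-0.2  0.2  0.5] w 0.999
tool delta mm [19.7 53.  82.6] turn rad 0.006 rows 0.0
```

>>> drive_tool:
  moves:
    - {"delta_pos":[10,27,11.3],"turn":0.006,"claw":1}
    - {"delta_pos":[9.7,26,11.3],"turn":0,"claw":0.7}
    - {"delta_pos":[0,0,30],"turn":0,"claw":0.5}
    - {"delta_pos":[0,0,30],"turn":0,"claw":0.4}
    - {"delta_pos":[0,0,0],"turn":0,"claw":0.4}
    - {"delta_pos":[0,0,0],"turn":0,"claw":0}
    - {"delta_pos":[0,0,0],"turn":0,"claw":0}
    - {"delta_pos":[0,0,0],"turn":0,"claw":0}
    - {"delta_pos":[0,0,0],"turn":0,"claw":0}

```text
time_s: 3.22
tcp_pos: [0.5101, 0.3428, 0.0292]
ee_rot: [[0.84, 0.542, 0.002], [0.542, -0.84, 0.001], [0.002, -0.0, -1.0]]
wrist_force: [-1.2, -0.1, 4.0]
gripper_width: 0.275
gripper_force: 30.0
```

```bash
python3 -c "
from h import *
plan(.5099,.3428,.15,33.1)"
```

```text
now [0.5101 0.3428 0.0292] yaw 32.82 j6 73.8 t 3.23 F [-1.2 -0.1  4. ] w 0.275
tool delta mm [ 1.000e-01 -1.000e-01 -1.208e+02] turn rad -0.005 rows 0.0
```

Gripped (24 mm, 30 N). Lift slowly.

>>> drive_tool:
  moves:
    - {"delta_pos":[0,0,-10],"turn":0,"claw":0}
    - {"delta_pos":[0,0,-12],"turn":0,"claw":0}
    - {"delta_pos":[0,0,-12],"turn":0,"claw":0}
    - {"delta_pos":[0,0,-12],"turn":0,"claw":0}
    - {"delta_pos":[0,0,-12],"turn":0,"claw":0}
    - {"delta_pos":[0,0,-12],"turn":0,"claw":0}
    - {"delta_pos":[0,0,-12],"turn":0,"claw":0}
    - {"delta_pos":[0,0,-12],"turn":0,"claw":0}
    - {"delta_pos":[0,0,-14],"turn":0,"claw":0}
    - {"delta_pos":[0,0,-10],"turn":0,"claw":0}

```text
time_s: 4.47
tcp_pos: [0.5098, 0.3425, 0.1471]
ee_rot: [[0.841, 0.542, 0.001], [0.542, -0.841, 0.001], [0.001, -0.0, -1.0]]
wrist_force: [-0.0, 1.0, -5.6]
gripper_width: 0.279
gripper_force: 30.0
```

```bash
python3 -c "
from h import *
plan(.5099,.3428,.15,33.1)
d=cap('scene');save(d,'pics/s2.png',(200,60,360,230),3.5)
hsv=cv2.cvtColor(d['color'],cv2.COLOR_RGB2HSV);P=d['P']
m=(hsv[...,0]>105)&(hsv[...,0]<130)&(hsv[...,1]>150)&(P[...,0]>.35)&(P[...,1]>.15)&(d['range_z']>0);q=P[m];print(len(q),np.percentile(q,[2,50,98],axis=0).round(3))
"
```

```text
now [0.5098 0.3425 0.1471] yaw 32.79 j6 73.8 t 4.47 F [-0.   1.  -5.6] w 0.279
tool delta mm [ 0.3 -0.2 -2.9] turn rad -0.005 rows 0.0
3868 [[ 0.373  0.272 -0.63 ]
 [ 0.799  1.898  0.088]
 [ 1.07   1.916  0.336]]
```

View pics/s2.png

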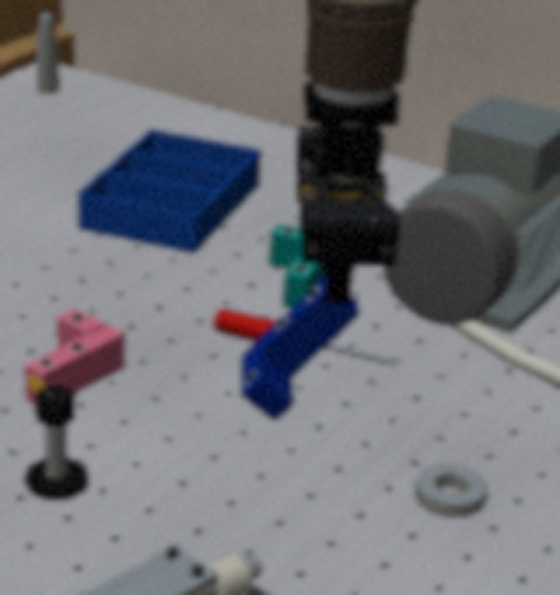

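The block sagged about 40° and is held there (px ~300,340 in the crop). A few upward jerks should swing it further.

>>> drive_tool:
  moves:
    - {"delta_pos":[0,0,-60],"turn":0,"claw":0}
    - {"delta_pos":[0,0,0],"turn":0,"claw":0}
    - {"delta_pos":[0,0,20],"turn":0,"claw":0}
    - {"delta_pos":[0,0,20],"turn":0,"claw":0}
    - {"delta_pos":[0,0,20],"turn":0,"claw":0}
    - {"delta_pos":[0,0,-60],"turn":0,"claw":0}
    - {"delta_pos":[0,0,0],"turn":0,"claw":0}

```text
time_s: 5.4
tcp_pos: [0.5123, 0.3444, 0.2106]
ee_rot: [[0.84, 0.542, 0.009], [0.542, -0.84, 0.007], [0.011, -0.001, -1.0]]
wrist_force: [2.4, 1.0, -3.4]
gripper_width: 0.278
gripper_force: 30.0
```

```bash
cat >> h.py <<'E'
def side(ylim=(.2,.5),xlim=(.35,.65),zlim=(.008,.4),cam="scene"):
    d=cap(cam);hsv=cv2.cvtColor(d['color'],cv2.COLOR_RGB2HSV);P=d['P']
    m=(hsv[...,0]>105)&(hsv[...,0]<130)&(hsv[...,1]>140)&(P[...,0]>xlim[0])&(P[...,0]<xlim[1])&(P[...,1]>ylim[0])&(P[...,1]<ylim[1])&(P[...,2]>zlim[0])&(P[...,2]<zlim[1])
    k,lab,st,_=cv2.connectedComponentsWithStats(m.astype(np.uint8))
    q=P[lab==1+np.argmax(st[1:,4])]
    s=monitor.sense();R=np.array(s["ee_rot"]);l=(q-np.array(s["tcp_pos"]))@R*1000
    l[:,2]*=-1
    r=cv2.minAreaRect(l[:,[0,2]].astype(np.float32))
    print(cam,len(q),"tool-x/up pct",np.percentile(l,[1,50,99],axis=0).round(0).tolist(),"rect",r, "world z",np.percentile(q[:,2],[1,99]).round(3))
    return q,l
E
python3 -c "
from h import *
plan(.5099,.3428,.15,33.1)
side(cam='top');side()
"
```

```text
now [0.5123 0.3444 0.2106] yaw 32.84 j6 73.8 t 5.4 F [ 2.4  1.  -3.4] w 0.278
tool delta mm [-3.5  0.1 60.5] turn rad -0.005 rows 0.0
top 322 tool-x/up pct [[-41.0, -14.0, -93.0], [-24.0, 15.0, -75.0], [-1.0, 52.0, 9.0]] rect ((-24.236642837524414, -41.57734680175781), (42.27608871459961, 101.66864776611328), 4.204987049102783) world z [0.115 0.217]
scene 509 tool-x/up pct [[-42.0, -0.0, -96.0], [-13.0, 13.0, -53.0], [21.0, 57.0, 17.0]] rect ((-8.615034103393555, -38.88233947753906), (122.8128662109375, 39.705039978027344), 70.52481079101562) world z [0.11  0.222]
```

It now hangs about 20° off vertical. Lowering, then touching down while moving back (−tool x) to stand it up.

>>> drive_tool:
  moves:
    - {"delta_pos":[0,0,45],"turn":0,"claw":0}
    - {"delta_pos":[0,0,45],"turn":0,"claw":0}
    - {"delta_pos":[0,0,0],"turn":0,"claw":0}
    - {"delta_pos":[0,0,0],"turn":0,"claw":0}

```text
time_s: 6.0
tcp_pos: [0.5094, 0.342, 0.1155]
ee_rot: [[0.841, 0.542, -0.001], [0.542, -0.841, -0.001], [-0.001, 0.001, -1.0]]
wrist_force: [0.3, -0.4, -3.9]
gripper_width: 0.282
gripper_force: 29.9
```

```bash
python3 -c "
from h import *
plan(.5099,.3428,.12,33.1)
side(cam='top');side()
"
```

```text
now [0.5094 0.342  0.1155] yaw 32.79 j6 73.8 t 6.0 F [ 0.3 -0.4 -3.9] w 0.282
tool delta mm [ 0.8 -0.4 -4.5] turn rad -0.005 rows 0.0
top 273 tool-x/up pct [[-44.0, -14.0, -93.0], [-27.0, 16.0, -76.0], [-4.0, 51.0, 4.0]] rect ((-27.784290313720703, -42.60308074951172), (43.1982536315918, 105.15479278564453), 4.813386917114258) world z [0.023 0.121]
scene 451 tool-x/up pct [[-41.0, 5.0, -97.0], [-13.0, 13.0, -57.0], [20.0, 57.0, 15.0]] rect ((-9.309147834777832, -40.64454650878906), (120.68897247314453, 39.873390197753906), 71.9242172241211) world z [0.02  0.131]
```

>>> drive_tool:
  moves:
    - {"delta_pos":[0,0,10],"turn":0,"claw":0}
    - {"delta_pos":[-3,0,6],"turn":0,"claw":0}
    - {"delta_pos":[-8,0,1],"turn":0,"claw":0}
    - {"delta_pos":[-8,0,0],"turn":0,"claw":0}
    - {"delta_pos":[-8,0,0],"turn":0,"claw":0}
    - {"delta_pos":[-8,0,1],"turn":0,"claw":0}
    - {"delta_pos":[0,0,0],"turn":0,"claw":0}

```text
time_s: 6.98
tcp_pos: [0.4828, 0.3284, 0.1039]
ee_rot: [[0.839, 0.544, 0.01], [0.544, -0.839, 0.011], [0.015, -0.004, -1.0]]
wrist_force: [-6.3, 5.3, 15.3]
gripper_width: 0.282
gripper_force: 30.0
```

```bash
python3 -c "
from h import *
plan(.5099,.3428,.12,33.1)
side(cam='top');side()
"
```

```text
now [0.4828 0.3284 0.1039] yaw 32.96 j6 72.8 t 6.97 F [-6.3  5.3 15.3] w 0.282
tool delta mm [ 30.8   2.6 -15.6] turn rad -0.002 rows 0.0
top 129 tool-x/up pct [[-17.0, -11.0, -95.0], [-12.0, 19.0, -77.0], [6.0, 54.0, -9.0]] rect ((-12.82619571685791, -10.853530883789062), (26.425315856933594, 167.56239318847656), 6.529598236083984) world z [0.008 0.095]
scene 396 tool-x/up pct [[-15.0, 1.0, -94.0], [5.0, 14.0, -57.0], [23.0, 60.0, 10.0]] rect ((5.026246070861816, -37.60094451904297), (116.44189453125, 35.88946533203125), 86.50108337402344) world z [0.01  0.115]
```

The block now stands upright. Tip it on over by following the arc.

>>> drive_tool:
  moves:
    - {"delta_pos":[-14,0,-1],"turn":0,"claw":0}
    - {"delta_pos":[-14,0,0],"turn":0,"claw":0}
    - {"delta_pos":[-14,0,3],"turn":0,"claw":0}
    - {"delta_pos":[-14,0,4],"turn":0,"claw":0}
    - {"delta_pos":[-12,0,7],"turn":0,"claw":0}
    - {"delta_pos":[-12,0,7],"turn":0,"claw":0}
    - {"delta_pos":[0,0,0],"turn":0,"claw":0}

```text
time_s: 7.95
tcp_pos: [0.4119, 0.28, 0.0794]
ee_rot: [[0.84, 0.543, 0.0], [0.543, -0.84, 0.001], [0.001, -0.001, -1.0]]
wrist_force: [-6.8, 0.7, 7.6]
gripper_width: 0.28
gripper_force: 30.0
```

```bash
python3 -c "
from h import *
plan(.5099,.3428,.12,33.1)
side(cam='top');side()
"
```

```text
now [0.4119 0.28   0.0794] yaw 32.86 j6 70.0 t 7.95 F [-6.8  0.7  7.6] w 0.28
tool delta mm [116.4   0.3 -40.5] turn rad -0.004 rows 0.0
top 13 tool-x/up pct [[-35.0, -12.0, -2.0], [-5.0, 0.0, 3.0], [-4.0, 11.0, 154.0]] rect ((-21.282861709594727, 80.06234741210938), (3.6899445056915283, 168.42861938476562), 11.47191333770752) world z [0.077 0.233]
scene 438 tool-x/up pct [[7.0, 3.0, -64.0], [53.0, 14.0, -30.0], [88.0, 85.0, 73.0]] rect ((34.227088928222656, -0.51544189453125), (53.40823745727539, 151.2447509765625), 28.428985595703125) world z [0.015 0.152]
```

>>> drive_tool:
  moves:
    - {"delta_pos":[-10,0,10],"turn":0,"claw":0}
    - {"delta_pos":[-10,0,10],"turn":0,"claw":0}
    - {"delta_pos":[-7,0,12],"turn":0,"claw":0}
    - {"delta_pos":[-7,0,12],"turn":0,"claw":0}
    - {"delta_pos":[-3,0,10],"turn":0,"claw":0}
    - {"delta_pos":[-2,0,8],"turn":0,"claw":0}
    - {"delta_pos":[0,0,0],"turn":0,"claw":0}

```text
time_s: 8.93
tcp_pos: [0.3797, 0.2583, 0.0154]
ee_rot: [[0.841, 0.541, -0.001], [0.541, -0.841, -0.002], [-0.002, 0.001, -1.0]]
wrist_force: [-1.9, -0.7, -0.1]
gripper_width: 0.283
gripper_force: 30.0
```

```bash
python3 -c "
from h import *
plan(.5099,.3428,.12,33.1)
side(zlim=(.008,.09));
d=cap('scene');save(d,'pics/s3.png',(200,100,340,230),4)
"
```

```text
now [0.3797 0.2583 0.0154] yaw 32.77 j6 68.2 t 8.93 F [-1.9 -0.7 -0.1] w 0.283
tool delta mm [ 155.    -0.5 -104.9] turn rad -0.006 rows 0.0
scene 374 tool-x/up pct [[9.0, -4.0, -6.0], [68.0, 14.0, 18.0], [104.0, 60.0, 33.0]] rect ((60.083656311035156, 20.88592529296875), (75.62635803222656, 98.85150146484375), 66.53367614746094) world z [0.009 0.049]
```

View pics/s3.png

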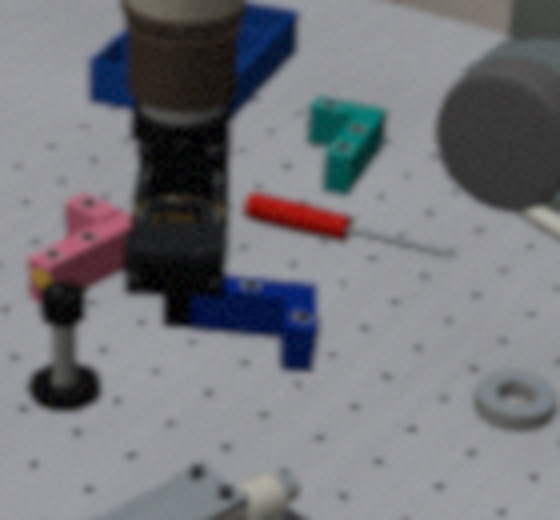

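The block is flipped and lying flat. Release, rise, and refit from above.

>>> drive_tool:
  moves:
    - {"delta_pos":[0,0,0],"turn":0,"claw":0.6}
    - {"delta_pos":[0,0,0],"turn":0,"claw":0.6}
    - {"delta_pos":[0,0,0],"turn":0,"claw":0.6}
    - {"delta_pos":[0,0,-40],"turn":0,"claw":1}
    - {"delta_pos":[-60,0,-15],"turn":0,"claw":1}
    - {"delta_pos":[-40,0,0],"turn":0,"claw":1}
    - {"delta_pos":[0,0,0],"turn":0,"claw":1}

```text
time_s: 9.9
tcp_pos: [0.2935, 0.2024, 0.071]
ee_rot: [[0.841, 0.541, -0.002], [0.541, -0.841, -0.0], [-0.002, -0.001, -1.0]]
wrist_force: [-4.4, 2.9, -1.0]
gripper_width: 0.949
gripper_force: 2.4
```

```bash
cat >> h.py <<'E'
def refit(x0,tool=None):
    d=cap("top");z=d["P"][...,2]
    p,f=fit(rayplane(d,.04),(z>.034)&(z<.06),(d["range_z"]>0)&(z<.06),LP,x0)
    c,s=np.cos(p[2]),np.sin(p[2]);t=p[:2]+np.array([[c,-s],[s,c]])@np.array([-.0425,.004])
    ins=p[:2]+np.array([[c,-s],[s,c]])@np.array([-.03,-.01])
    print("block",p[:2].round(4),np.degrees(p[2]).round(2),f.round(4),"grasp",t.round(4),"inside",ins.round(4)); return p,t
E
python3 -c "
from h import *
p,t=refit([.43,.275,np.radians(-147)])
print(platefit(cap('top'),[.5645,-.0345,-.24]))
a=np.degrees(p[2])
plan(t[0],t[1],.1,a+90);plan(t[0],t[1],.1,a-90)
"
```

```text
block [0.4358 0.2691] -146.54 0.0049 grasp [0.4734 0.2892] inside [0.4553 0.294 ]
(array([ 0.56438478, -0.03461625, -0.23793987]), np.float64(0.03839824436764794))
now [0.2951 0.2048 0.0711] yaw 32.7 j6 61.7 t 10.0 F [-8.2  3.1  2.2] w 0.98
tool delta mm [195.7  25.3 -29. ] turn rad 1.558 rows 8.3
now [0.2951 0.2048 0.0711] yaw 32.7 j6 61.7 t 10.0 F [-8.2  3.1  2.2] w 0.98
tool delta mm [195.7  25.3 -29. ] turn rad -1.584 rows 8.5
```

The opening finger has met the sensor post (a few N). I'll ease off sideways, then rise.

>>> drive_tool:
  moves:
    - {"delta_pos":[0,-12,0],"turn":0,"claw":0.8}
    - {"delta_pos":[0,-12,-5],"turn":0,"claw":0.8}
    - {"delta_pos":[10,0,-40],"turn":0,"claw":0.8}
    - {"delta_pos":[45,0,-30],"turn":0,"claw":0.8}
    - {"delta_pos":[50,16,0],"turn":0.17,"claw":0.8}
    - {"delta_pos":[0,0,0],"turn":0.17,"claw":1}
    - {"delta_pos":[0,0,0],"turn":0.17,"claw":1}
    - {"delta_pos":[0,0,0],"turn":0.17,"claw":1}

```text
time_s: 11.0
tcp_pos: [0.3803, 0.2693, 0.1461]
ee_rot: [[0.994, -0.113, 0.0], [-0.113, -0.994, -0.0], [0.0, 0.0, -1.0]]
wrist_force: [-0.1, 0.1, -0.8]
gripper_width: 0.981
gripper_force: 0.0
```

```bash
python3 -c "
from h import *
plan(.4734,.2892,.1,-56.5)
"
```

```text
now [0.3803 0.2693 0.1461] yaw -6.48 j6 28.1 t 11.0 F [-0.1  0.1 -0.8] w 0.981
tool delta mm [ 90.3 -30.3  46.1] turn rad 0.873 rows 4.7
```

>>> drive_tool:
  moves:
    - {"delta_pos":[45,-15,23],"turn":0,"claw":1}
    - {"delta_pos":[45.3,-15.3,23],"turn":0,"claw":1}
    - {"delta_pos":[0,0,0],"turn":0.175,"claw":1}
    - {"delta_pos":[0,0,0],"turn":0.175,"claw":1}
    - {"delta_pos":[0,0,0],"turn":0.175,"claw":1}
    - {"delta_pos":[0,0,0],"turn":0.175,"claw":1}
    - {"delta_pos":[0,0,0],"turn":0.173,"claw":1}
    - {"delta_pos":[0,0,0],"turn":0,"claw":0.8}

```text
time_s: 12.0
tcp_pos: [0.4732, 0.2897, 0.1]
ee_rot: [[0.559, -0.829, 0.0], [-0.829, -0.559, 0.0], [0.0, -0.0, -1.0]]
wrist_force: [0.3, -1.4, -0.4]
gripper_width: 0.951
gripper_force: 0.0
```

```bash
python3 -c "
from h import *
plan(.4734,.2892,.022,-56.5)
"
```

```text
now [0.4732 0.2897 0.1   ] yaw -56.04 j6 -14.3 t 12.0 F [ 0.3 -1.4 -0.4] w 0.951
tool delta mm [ 0.5  0.1 78. ] turn rad 0.008 rows 0.0
```

Descend, grip the short leg, and lift to z≈0.13.

>>> drive_tool:
  moves:
    - {"delta_pos":[0.5,0,39],"turn":0.008,"claw":0.7}
    - {"delta_pos":[0,0,39],"turn":0,"claw":0.5}
    - {"delta_pos":[0,0,0],"turn":0,"claw":0}
    - {"delta_pos":[0,0,0],"turn":0,"claw":0}
    - {"delta_pos":[0,0,0],"turn":0,"claw":0}
    - {"delta_pos":[0,0,0],"turn":0,"claw":0}
    - {"delta_pos":[0,0,-20],"turn":0,"claw":0}
    - {"delta_pos":[0,0,-45],"turn":0,"claw":0}
    - {"delta_pos":[0,0,-45],"turn":0,"claw":0}
    - {"delta_pos":[0,0,0],"turn":0,"claw":0}

```text
time_s: 13.25
tcp_pos: [0.475, 0.2901, 0.1359]
ee_rot: [[0.55, -0.835, 0.006], [-0.835, -0.55, 0.007], [-0.002, -0.009, -1.0]]
wrist_force: [-0.7, -0.4, -4.4]
gripper_width: 0.285
gripper_force: 30.0
```

```bash
cat > tgt.py <<'E'
from h import *
S=np.array([.5644,-.0346]);A=np.radians(-13.65)
RS=np.array([[np.cos(A),-np.sin(A)],[np.sin(A),np.cos(A)]])
def near(ox=0,oy=0): # grasp point of block home at near corner, offset in stand mm
    return S+RS@(np.array([-65+4+ox-8, 80+42.5+oy])/1000)
def far(ox=0,oy=0):
    return S+RS@(np.array([65-4+ox, -80-42.5+oy])/1000)
E
python3 -c "
from tgt import *
# near: own->stand (x,y)->( y,-x)+(-65,80): own(-42.5,4)->(-61,122.5)
t=S+RS@np.array([-.061-.008,.1225+.008]);print(t)
plan(t[0],t[1],.15,-13.65)
side(xlim=(.35,.65),ylim=(.15,.45),zlim=(.05,.25),cam='top')
"
```

```text
[0.5281456  0.10849741]
now [0.475  0.2901 0.1359] yaw -56.63 j6 -14.8 t 13.25 F [-0.7 -0.4 -4.4] w 0.285
tool delta mm [180.9  55.4 -15. ] turn rad -0.75 rows 4.0
top 48 tool-x/up pct [[-38.0, 75.0, -19.0], [-27.0, 90.0, 16.0], [-16.0, 95.0, 22.0]] rect ((-24.92630386352539, 1.0817756652832031), (22.85032081604004, 40.799110412597656), 6.48852014541626) world z [0.114 0.155]
```

>>> drive_tool:
  moves:
    - {"delta_pos":[45.2,13.9,0],"turn":0,"claw":0}
    - {"delta_pos":[45.2,13.9,0],"turn":0,"claw":0}
    - {"delta_pos":[45.2,13.9,0],"turn":0,"claw":0}
    - {"delta_pos":[45.2,13.9,0],"turn":0,"claw":0}
    - {"delta_pos":[0,0,0],"turn":-0.15,"claw":0}
    - {"delta_pos":[0,0,0],"turn":-0.15,"claw":0}
    - {"delta_pos":[0,0,0],"turn":-0.15,"claw":0}
    - {"delta_pos":[0,0,0],"turn":-0.15,"claw":0}
    - {"delta_pos":[0,0,0],"turn":-0.15,"claw":0}
    - {"delta_pos":[0,0,35],"turn":0,"claw":0}
    - {"delta_pos":[0,0,35],"turn":0,"claw":0}
    - {"delta_pos":[0,0,0],"turn":0,"claw":0}

```text
time_s: 14.8
tcp_pos: [0.5221, 0.1049, 0.0575]
ee_rot: [[0.971, -0.238, -0.011], [-0.238, -0.971, -0.005], [-0.01, 0.007, -1.0]]
wrist_force: [-0.0, 0.7, -4.2]
gripper_width: 0.287
gripper_force: 30.0
```

```bash
python3 -c "
from tgt import *
t=S+RS@np.array([-.061-.008,.1225+.008])
plan(t[0],t[1],.022,-13.65)
d=cap('top');save(d,'pics/t2.png',(200,120,350,230),5)
side(xlim=(.4,.65),ylim=(-.05,.3),zlim=(.01,.12),cam='scene')
"
```

```text
now [0.5221 0.1049 0.0575] yaw -13.76 j6 47.5 t 14.8 F [-0.   0.7 -4.2] w 0.287
tool delta mm [ 5.3 -5.1 35.4] turn rad -0.002 rows 0.0
scene 573 tool-x/up pct [[-35.0, -11.0, -19.0], [-15.0, 35.0, 5.0], [32.0, 100.0, 35.0]] rect ((-4.397815704345703, 10.780134201049805), (76.25389099121094, 64.66966247558594), 1.6117852926254272) world z [0.042 0.096]
```

View pics/t2.png

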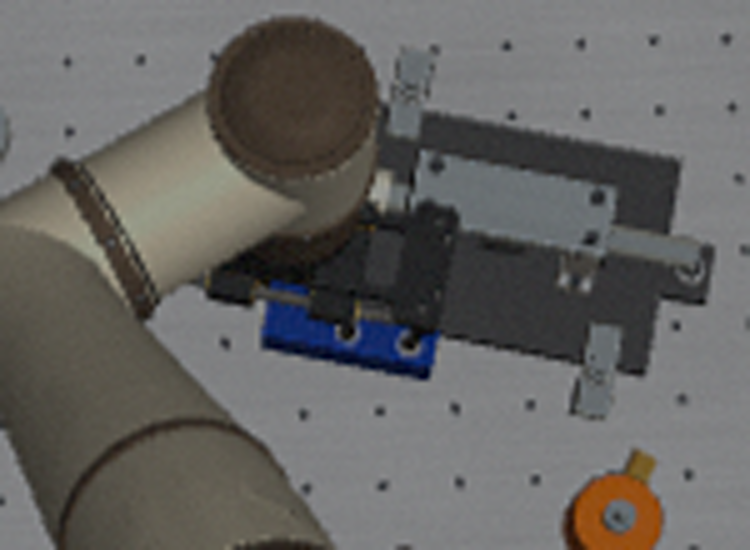

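>>> drive_tool:
  moves:
    - {"delta_pos":[4,-5,0],"turn":0,"claw":0}
    - {"delta_pos":[0,0,15],"turn":0,"claw":0}
    - {"delta_pos":[0,0,12],"turn":0,"claw":0}
    - {"delta_pos":[0,0,5],"turn":0,"claw":0}
    - {"delta_pos":[0,0,0],"turn":0,"claw":0}

```text
time_s: 15.52
tcp_pos: [0.5309, 0.1104, 0.0293]
ee_rot: [[0.972, -0.237, -0.001], [-0.237, -0.972, -0.001], [-0.001, 0.001, -1.0]]
wrist_force: [-0.3, -0.1, -3.6]
gripper_width: 0.282
gripper_force: 30.0
```

```bash
python3 -c "
from tgt import *
t=S+RS@np.array([-.061,.1225])
plan(t[0],t[1],.022,-13.65)
side(xlim=(.4,.65),ylim=(-.05,.3),zlim=(.005,.12),cam='scene')
"
```

```text
now [0.5309 0.1104 0.0293] yaw -13.68 j6 47.4 t 15.53 F [-0.3 -0.1 -3.6] w 0.282
tool delta mm [ 5.8 10.5  7.3] turn rad -0.001 rows 0.0
scene 256 tool-x/up pct [[-33.0, 12.0, -7.0], [-15.0, 63.0, 14.0], [37.0, 100.0, 80.0]] rect ((5.086538314819336, 36.69591522216797), (122.33468627929688, 27.63346290588379), 44.69207763671875) world z [0.023 0.11 ]
```

>>> drive_tool:
  moves:
    - {"delta_pos":[0,0,4],"turn":0,"claw":0}
    - {"delta_pos":[0,0,3.5],"turn":0,"claw":0}
    - {"delta_pos":[0,0,0],"turn":0,"claw":0}

```text
time_s: 15.95
tcp_pos: [0.5315, 0.1108, 0.0232]
ee_rot: [[0.972, -0.236, 0.001], [-0.236, -0.972, -0.0], [0.001, -0.0, -1.0]]
wrist_force: [-2.3, -0.1, 1.2]
gripper_width: 0.284
gripper_force: 30.0
```

>>> drive_tool:
  moves:
    - {"delta_pos":[0,5,0],"turn":0,"claw":0}
    - {"delta_pos":[0,3,0],"turn":0,"claw":0}
    - {"delta_pos":[0,0,0],"turn":0,"claw":0}

```text
time_s: 16.32
tcp_pos: [0.5307, 0.1033, 0.0232]
ee_rot: [[0.972, -0.236, 0.003], [-0.236, -0.972, 0.001], [0.003, -0.002, -1.0]]
wrist_force: [1.2, 2.6, 2.9]
gripper_width: 0.286
gripper_force: 30.0
```

```bash
python3 -c "
from tgt import *
t=S+RS@np.array([-.061,.1225])
plan(t[0],t[1],.022,-13.65)
"
```

```text
now [0.5307 0.1033 0.0232] yaw -13.66 j6 48.1 t 16.32 F [1.2 2.6 2.9] w 0.286
tool delta mm [4.3 3.5 1.2] turn rad -0.0 rows 0.0
```

>>> drive_tool:
  moves:
    - {"delta_pos":[0,2.5,0],"turn":0,"claw":0}
    - {"delta_pos":[0,0,0],"turn":0,"claw":0}

```text
time_s: 16.58
tcp_pos: [0.5302, 0.1011, 0.0232]
ee_rot: [[0.972, -0.236, 0.003], [-0.236, -0.972, 0.001], [0.003, -0.002, -1.0]]
wrist_force: [2.2, 4.1, 5.5]
gripper_width: 0.279
gripper_force: 30.0
```

>>> drive_tool:
  moves:
    - {"delta_pos":[0,1.5,0],"turn":0,"claw":0}
    - {"delta_pos":[0,0,0],"turn":0,"claw":0}

```text
time_s: 16.82
tcp_pos: [0.5298, 0.0998, 0.0232]
ee_rot: [[0.972, -0.236, 0.003], [-0.236, -0.972, 0.001], [0.003, -0.002, -1.0]]
wrist_force: [1.2, 5.4, 5.5]
gripper_width: 0.283
gripper_force: 30.0
```

>>> drive_tool:
  moves:
    - {"delta_pos":[0,1.5,0],"turn":0,"claw":0}
    - {"delta_pos":[0,0,0],"turn":0,"claw":0}

```text
time_s: 17.08
tcp_pos: [0.5294, 0.0984, 0.0232]
ee_rot: [[0.972, -0.236, 0.003], [-0.236, -0.972, 0.001], [0.003, -0.002, -1.0]]
wrist_force: [2.3, 4.9, 4.3]
gripper_width: 0.284
gripper_force: 30.0
```

>>> drive_tool:
  moves:
    - {"delta_pos":[0,1.5,0],"turn":0,"claw":0}
    - {"delta_pos":[0,0,0],"turn":0,"claw":0}

```text
time_s: 17.32
tcp_pos: [0.5294, 0.098, 0.0232]
ee_rot: [[0.972, -0.236, 0.004], [-0.236, -0.972, 0.003], [0.003, -0.004, -1.0]]
wrist_force: [1.8, 7.9, 4.0]
gripper_width: 0.285
gripper_force: 30.0
```

>>> drive_tool:
  moves:
    - {"delta_pos":[0,1.5,0],"turn":0,"claw":0}
    - {"delta_pos":[0,0,0],"turn":0,"claw":0}

```text
time_s: 17.58
tcp_pos: [0.5295, 0.0979, 0.0233]
ee_rot: [[0.972, -0.236, 0.005], [-0.236, -0.972, 0.004], [0.004, -0.006, -1.0]]
wrist_force: [0.4, 13.8, 3.0]
gripper_width: 0.282
gripper_force: 30.0
```

```bash
python3 -c "
from tgt import *
t=S+RS@np.array([-.061,.1225])
plan(t[0],t[1],.022,-13.65)
"
```

```text
now [0.5295 0.0979 0.0233] yaw -13.63 j6 48.8 t 17.57 F [ 0.4 13.8  3. ] w 0.282
tool delta mm [ 4.2 -2.   1.3] turn rad 0.0 rows 0.0
```

Y contact is made (13.8 N). Now push toward +x.

>>> drive_tool:
  moves:
    - {"delta_pos":[2.5,0,0],"turn":0,"claw":0}
    - {"delta_pos":[0,0,0],"turn":0,"claw":0}

```text
time_s: 17.82
tcp_pos: [0.5296, 0.0977, 0.0233]
ee_rot: [[0.972, -0.236, 0.001], [-0.236, -0.972, 0.004], [0.0, -0.005, -1.0]]
wrist_force: [-5.9, 19.9, 9.8]
gripper_width: 0.286
gripper_force: 30.0
```

>>> drive_tool:
  moves:
    - {"delta_pos":[1.5,0,0],"turn":0,"claw":0}
    - {"delta_pos":[0,0,0],"turn":0,"claw":0}

```text
time_s: 18.08
tcp_pos: [0.5297, 0.0977, 0.0234]
ee_rot: [[0.972, -0.236, -0.001], [-0.236, -0.972, 0.004], [-0.002, -0.004, -1.0]]
wrist_force: [-11.8, 20.1, 12.6]
gripper_width: 0.282
gripper_force: 30.0
```

>>> drive_tool:
  moves:
    - {"delta_pos":[1.5,0,0],"turn":0,"claw":0}
    - {"delta_pos":[0,0,0],"turn":0,"claw":0}

```text
time_s: 18.32
tcp_pos: [0.5298, 0.0976, 0.0234]
ee_rot: [[0.972, -0.237, -0.003], [-0.237, -0.972, 0.004], [-0.004, -0.004, -1.0]]
wrist_force: [-15.2, 24.2, 15.9]
gripper_width: 0.287
gripper_force: 30.0
```

>>> drive_tool:
  moves:
    - {"delta_pos":[-3,-3.5,0],"turn":0,"claw":0}
    - {"delta_pos":[0,0,0],"turn":0,"claw":0}

```text
time_s: 18.58
tcp_pos: [0.5295, 0.098, 0.0232]
ee_rot: [[0.972, -0.236, -0.002], [-0.236, -0.972, -0.0], [-0.001, 0.0, -1.0]]
wrist_force: [-3.7, 6.7, 9.3]
gripper_width: 0.283
gripper_force: 30.0
```

>>> drive_tool:
  moves:
    - {"delta_pos":[1.5,0,0],"turn":0,"claw":0}
    - {"delta_pos":[1.5,0,0],"turn":0,"claw":0}
    - {"delta_pos":[0,0,0],"turn":0,"claw":0}

```text
time_s: 18.95
tcp_pos: [0.5297, 0.0978, 0.0232]
ee_rot: [[0.971, -0.237, -0.006], [-0.237, -0.971, 0.0], [-0.006, 0.001, -1.0]]
wrist_force: [-13.1, 12.7, 16.7]
gripper_width: 0.284
gripper_force: 30.0
```

```bash
python3 -c "
from tgt import *
t=S+RS@np.array([-.061,.1225])
plan(t[0],t[1],.022,-13.65)
d=cap('scene');save(d,'pics/s4.png',(170,170,310,300),4.3)
"
```

```text
now [0.5297 0.0978 0.0232] yaw -13.72 j6 48.9 t 18.95 F [-13.1  12.7  16.7] w 0.284
tool delta mm [ 3.9 -2.1  1.2] turn rad -0.001 rows 0.0
```

View pics/s4.png

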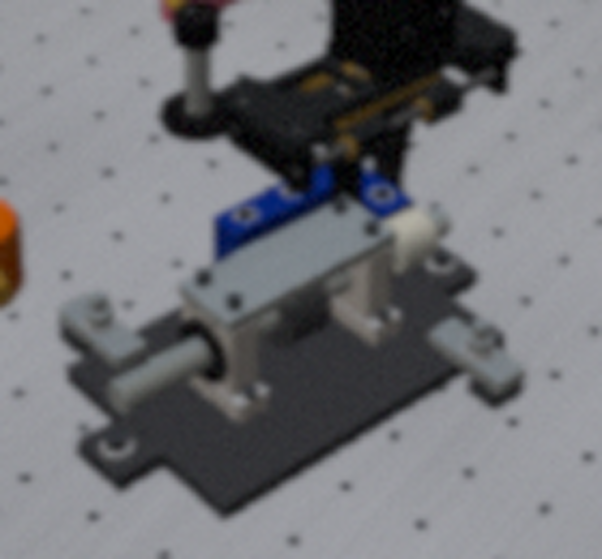

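Contact in both axes seems made. Open, rise clear and measure.

>>> drive_tool:
  moves:
    - {"delta_pos":[-1,-1,0],"turn":0,"claw":0}
    - {"delta_pos":[0,0,0],"turn":0,"claw":0.5}
    - {"delta_pos":[0,0,0],"turn":0,"claw":0.5}
    - {"delta_pos":[0,0,0],"turn":0,"claw":0.5}
    - {"delta_pos":[0,0,-50],"turn":0,"claw":0.5}
    - {"delta_pos":[0,0,-60],"turn":0,"claw":0.6}
    - {"delta_pos":[-30,-50,-20],"turn":0,"claw":0.8}
    - {"delta_pos":[-30,-50,0],"turn":0,"claw":0.8}
    - {"delta_pos":[-30,-50,0],"turn":0,"claw":0.8}
    - {"delta_pos":[0,-50,0],"turn":0,"claw":0.8}
    - {"delta_pos":[0,0,0],"turn":0,"claw":0.8}

```text
time_s: 20.38
tcp_pos: [0.4929, 0.3162, 0.1516]
ee_rot: [[0.972, -0.233, -0.0], [-0.233, -0.972, -0.0], [-0.0, 0.0, -1.0]]
wrist_force: [-0.3, -0.6, -0.4]
gripper_width: 0.797
gripper_force: 0.0
```

```bash
python3 -c "
from tgt import *
p,t=refit([.51,.055,np.radians(-103)])
print('stand frame mm',((p[:2]-S)@RS*1000).round(1),'want -65,80; yaw', np.degrees(p[2]-A).round(2))
plan(.53,.098,.15,-13)
d=cap('top');save(d,'pics/t3.png',(240,120,350,210),7)
"
```

```text
block [0.5159 0.0591] -103.76 0.0341 grasp [0.5299 0.0994] inside [0.5134 0.0906]
stand frame mm [-69.2  79.6] want -65,80; yaw -90.11
now [0.4923 0.3143 0.1513] yaw -13.6 j6 28.0 t 20.43 F [ 0.4 -0.2  0.4] w 0.8
tool delta mm [ 87.5 201.3   1.6] turn rad -0.011 rows 0.1
```

View pics/t3.png

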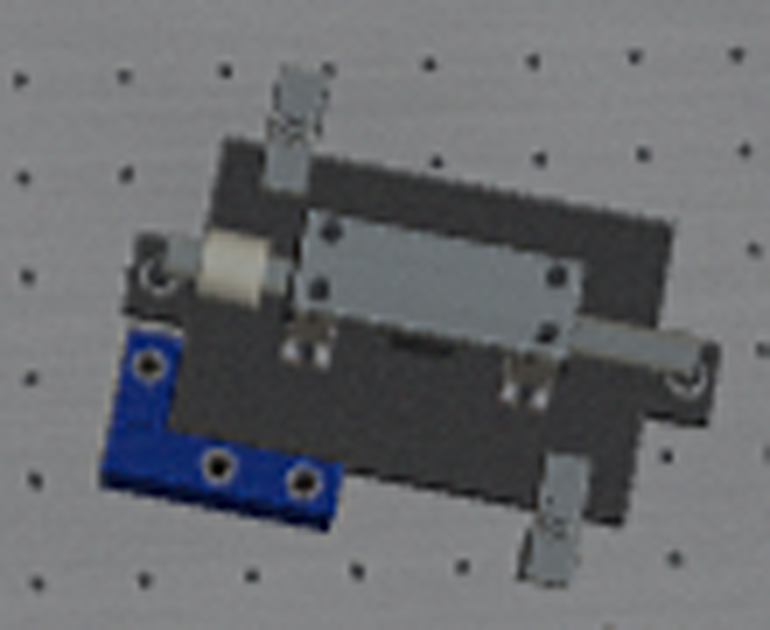

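The camera suggests the y fit is right but x is about 4 mm short: the downward press probably jammed it with friction. I'll push the outer side of the long leg low down with closed fingers.

```bash
python3 -c "
from tgt import *
t=S+RS@np.array([-.130,.088]);print(t)
plan(t[0],t[1],.012,-13.65)
"
```

```text
[0.45883893 0.08159321]
now [0.4922 0.3131 0.1514] yaw -13.68 j6 28.0 t 20.48 F [ 1.4  0.1 -0.9] w 0.8
tool delta mm [ 22.6 232.5 139.9] turn rad -0.0 rows 0.0
```

>>> drive_tool:
  moves:
    - {"delta_pos":[5.6,58,0],"turn":0,"claw":0.4}
    - {"delta_pos":[5.6,58,0],"turn":0,"claw":0.2}
    - {"delta_pos":[5.6,58,0],"turn":0,"claw":0}
    - {"delta_pos":[5.6,58,0],"turn":0,"claw":0}
    - {"delta_pos":[0,0,50],"turn":0,"claw":0}
    - {"delta_pos":[0,0,50],"turn":0,"claw":0}
    - {"delta_pos":[0,0,38],"turn":0,"claw":0}
    - {"delta_pos":[0,0,0],"turn":0,"claw":0}

```text
time_s: 21.48
tcp_pos: [0.4569, 0.0803, 0.0124]
ee_rot: [[0.971, -0.239, -0.007], [-0.239, -0.971, -0.004], [-0.006, 0.005, -1.0]]
wrist_force: [-0.2, -0.4, -0.0]
gripper_width: 0.027
gripper_force: 0.0
```

>>> drive_tool:
  moves:
    - {"delta_pos":[6,0,0],"turn":0,"claw":0}
    - {"delta_pos":[6,0,0],"turn":0,"claw":0}
    - {"delta_pos":[0,0,0],"turn":0,"claw":0}

```text
time_s: 21.85
tcp_pos: [0.4727, 0.0804, 0.0158]
ee_rot: [[0.972, -0.237, 0.003], [-0.237, -0.972, 0.002], [0.003, -0.002, -1.0]]
wrist_force: [-1.4, 0.6, -0.7]
gripper_width: 0.005
gripper_force: 0.0
```

```bash
cat >> tgt.py <<'E'
def st():
    s=monitor.sense();print("stand mm",((np.array(s["tcp_pos"])[:2]-S)@RS*1000).round(1),round(s["tcp_pos"][2],4),"F stand",(np.array(s["wrist_force"])[:2]@RS).round(1),round(s["wrist_force"][2],1))
E
python3 -c "
from tgt import *
st()"
```

```text
stand mm [-116.3   90.1] 0.0158 F stand [-1.5  0.2] -0.7
```

>>> drive_tool:
  moves:
    - {"delta_pos":[3,0,4],"turn":0,"claw":0}
    - {"delta_pos":[0,0,0],"turn":0,"claw":0}

```text
time_s: 22.1
tcp_pos: [0.4737, 0.0791, 0.0103]
ee_rot: [[0.972, -0.237, -0.001], [-0.237, -0.972, -0.0], [-0.001, 0.001, -1.0]]
wrist_force: [-1.0, -0.3, 0.6]
gripper_width: 0.006
gripper_force: 0.5
```

>>> drive_tool:
  moves:
    - {"delta_pos":[2,0,0],"turn":0,"claw":0}
    - {"delta_pos":[0,0,0],"turn":0,"claw":0}

```text
time_s: 22.35
tcp_pos: [0.4746, 0.0786, 0.0102]
ee_rot: [[0.972, -0.237, -0.003], [-0.237, -0.972, -0.001], [-0.003, 0.002, -1.0]]
wrist_force: [-4.4, 1.9, 3.4]
gripper_width: 0.004
gripper_force: 2.5
```

>>> drive_tool:
  moves:
    - {"delta_pos":[2,0,0],"turn":0,"claw":0}
    - {"delta_pos":[0,0,0],"turn":0,"claw":0}

```text
time_s: 22.6
tcp_pos: [0.4765, 0.0781, 0.0102]
ee_rot: [[0.972, -0.237, -0.003], [-0.237, -0.972, -0.001], [-0.003, 0.002, -1.0]]
wrist_force: [-4.2, 1.5, 3.4]
gripper_width: 0.005
gripper_force: 2.6
```

```bash
python3 -c "
from tgt import *
st()"
```

```text
stand mm [-112.1   88.8] 0.0102 F stand [-4.5  0.4] 3.4
```

The block slides at 4.5 N, so it was indeed short. Continue until it stops.

>>> drive_tool:
  moves:
    - {"delta_pos":[2,0,0],"turn":0,"claw":0}
    - {"delta_pos":[0,0,0],"turn":0,"claw":0}

```text
time_s: 22.85
tcp_pos: [0.4775, 0.0778, 0.0102]
ee_rot: [[0.972, -0.237, -0.005], [-0.237, -0.972, -0.001], [-0.004, 0.002, -1.0]]
wrist_force: [-7.9, 4.2, 6.3]
gripper_width: 0.005
gripper_force: 4.3
```

>>> drive_tool:
  moves:
    - {"delta_pos":[1.5,0,0],"turn":0,"claw":0}
    - {"delta_pos":[0,0,0],"turn":0,"claw":0}

```text
time_s: 23.1
tcp_pos: [0.4777, 0.0776, 0.0101]
ee_rot: [[0.972, -0.237, -0.007], [-0.237, -0.972, -0.001], [-0.006, 0.003, -1.0]]
wrist_force: [-11.9, 8.8, 8.7]
gripper_width: 0.004
gripper_force: 6.8
```

>>> drive_tool:
  moves:
    - {"delta_pos":[1.5,0,0],"turn":0,"claw":0}
    - {"delta_pos":[0,0,0],"turn":0,"claw":0}

```text
time_s: 23.35
tcp_pos: [0.4779, 0.0775, 0.01]
ee_rot: [[0.971, -0.237, -0.009], [-0.237, -0.971, -0.001], [-0.008, 0.003, -1.0]]
wrist_force: [-14.5, 12.2, 10.8]
gripper_width: 0.004
gripper_force: 9.1
```

```bash
python3 -c "
from tgt import *
st()"
```

```text
stand mm [-110.5   88.5] 0.01 F stand [-16.9   8.5] 10.8
```

>>> drive_tool:
  moves:
    - {"delta_pos":[-12,0,0],"turn":0,"claw":0}
    - {"delta_pos":[-8,-20,-3],"turn":0,"claw":0}
    - {"delta_pos":[0,-55,0],"turn":0,"claw":0}
    - {"delta_pos":[30,0,0],"turn":0,"claw":0}
    - {"delta_pos":[28,0,2],"turn":0,"claw":0}
    - {"delta_pos":[0,0,0],"turn":0,"claw":0}
    - {"delta_pos":[0,6,0],"turn":0,"claw":0}
    - {"delta_pos":[0,0,0],"turn":0,"claw":0}

```text
time_s: 24.35
tcp_pos: [0.535, 0.1346, 0.0114]
ee_rot: [[0.972, -0.237, -0.001], [-0.237, -0.972, -0.0], [-0.001, 0.001, -1.0]]
wrist_force: [0.8, -0.5, 0.3]
gripper_width: 0.005
gripper_force: 0.0
```

```bash
python3 -c "
from tgt import *
st()"
```

```text
stand mm [-68.5 157.5] 0.0114 F stand [ 0.9 -0.3] 0.3
```

>>> drive_tool:
  moves:
    - {"delta_pos":[0,4,0],"turn":0,"claw":0}
    - {"delta_pos":[0,3,0],"turn":0,"claw":0}
    - {"delta_pos":[0,0,0],"turn":0,"claw":0}

```text
time_s: 24.72
tcp_pos: [0.5343, 0.1282, 0.0116]
ee_rot: [[0.972, -0.237, 0.0], [-0.237, -0.972, 0.0], [0.0, -0.0, -1.0]]
wrist_force: [0.6, 0.4, 0.4]
gripper_width: 0.004
gripper_force: 0.0
```

>>> drive_tool:
  moves:
    - {"delta_pos":[0,2,0],"turn":0,"claw":0}
    - {"delta_pos":[0,0,0],"turn":0,"claw":0}

```text
time_s: 24.98
tcp_pos: [0.5339, 0.1264, 0.0114]
ee_rot: [[0.972, -0.237, -0.0], [-0.237, -0.972, -0.0], [-0.0, 0.0, -1.0]]
wrist_force: [0.2, -0.8, 0.1]
gripper_width: 0.007
gripper_force: 0.0
```

>>> drive_tool:
  moves:
    - {"delta_pos":[0,2,0],"turn":0,"claw":0}
    - {"delta_pos":[0,0,0],"turn":0,"claw":0}

```text
time_s: 25.22
tcp_pos: [0.5335, 0.1244, 0.0114]
ee_rot: [[0.972, -0.237, -0.0], [-0.237, -0.972, -0.0], [-0.0, 0.0, -1.0]]
wrist_force: [-0.5, 0.4, 0.5]
gripper_width: 0.004
gripper_force: 0.0
```

>>> drive_tool:
  moves:
    - {"delta_pos":[0,2,0],"turn":0,"claw":0}
    - {"delta_pos":[0,0,0],"turn":0,"claw":0}

```text
time_s: 25.48
tcp_pos: [0.533, 0.1225, 0.0114]
ee_rot: [[0.972, -0.237, -0.0], [-0.237, -0.972, -0.0], [-0.0, 0.0, -1.0]]
wrist_force: [-1.0, 0.2, 0.1]
gripper_width: 0.003
gripper_force: 0.0
```

```bash
python3 -c "
from tgt import *
st()"
```

```text
stand mm [-67.6 145.3] 0.0114 F stand [-1.1 -0.1] 0.1
```

>>> drive_tool:
  moves:
    - {"delta_pos":[0,1.5,0],"turn":0,"claw":0}
    - {"delta_pos":[0,0,0],"turn":0,"claw":0}

```text
time_s: 25.72
tcp_pos: [0.5328, 0.1214, 0.0115]
ee_rot: [[0.972, -0.237, 0.0], [-0.237, -0.972, 0.0], [0.0, -0.0, -1.0]]
wrist_force: [0.7, 1.1, -1.3]
gripper_width: 0.005
gripper_force: 0.4
```

>>> drive_tool:
  moves:
    - {"delta_pos":[0,1.5,0],"turn":0,"claw":0}
    - {"delta_pos":[0,0,0],"turn":0,"claw":0}

```text
time_s: 25.98
tcp_pos: [0.5331, 0.1211, 0.0116]
ee_rot: [[0.972, -0.236, 0.002], [-0.236, -0.972, 0.002], [0.002, -0.002, -1.0]]
wrist_force: [-1.3, 5.8, -1.1]
gripper_width: 0.004
gripper_force: 2.4
```

>>> drive_tool:
  moves:
    - {"delta_pos":[0,1.5,0],"turn":0,"claw":0}
    - {"delta_pos":[0,0,0],"turn":0,"claw":0}

```text
time_s: 26.22
tcp_pos: [0.5333, 0.1208, 0.0118]
ee_rot: [[0.972, -0.236, 0.004], [-0.236, -0.972, 0.004], [0.003, -0.004, -1.0]]
wrist_force: [-1.5, 9.0, -1.3]
gripper_width: 0.004
gripper_force: 4.2
```

>>> drive_tool:
  moves:
    - {"delta_pos":[0,1.5,0],"turn":0,"claw":0}
    - {"delta_pos":[0,0,0],"turn":0,"claw":0}

```text
time_s: 26.48
tcp_pos: [0.5335, 0.1207, 0.0121]
ee_rot: [[0.972, -0.236, 0.006], [-0.236, -0.972, 0.005], [0.004, -0.007, -1.0]]
wrist_force: [-2.6, 14.1, -0.6]
gripper_width: 0.002
gripper_force: 6.1
```

```bash
python3 -c "
from tgt import *
st()"
```

```text
stand mm [-66.6 143.6] 0.0121 F stand [-5.8 13.1] -0.6
```

The near block is snug on both sides. Retreat, then go over the stand to the right block.

>>> drive_tool:
  moves:
    - {"delta_pos":[0,-12,0],"turn":0,"claw":0}
    - {"delta_pos":[0,-4,-50],"turn":0,"claw":0}
    - {"delta_pos":[0,0,-60],"turn":0,"claw":0}
    - {"delta_pos":[0,0,-30],"turn":0,"claw":0}
    - {"delta_pos":[4.7,55,0],"turn":0,"claw":0.5}
    - {"delta_pos":[4.7,55,0],"turn":0,"claw":1}
    - {"delta_pos":[4.7,55,0],"turn":0,"claw":1}
    - {"delta_pos":[4.7,55,0],"turn":0,"claw":1}
    - {"delta_pos":[4.7,55,0],"turn":0,"claw":1}
    - {"delta_pos":[4.7,55,0],"turn":0,"claw":1}
    - {"delta_pos":[4.7,54,0],"turn":0,"claw":1}

```text
time_s: 27.85
tcp_pos: [0.4757, -0.2505, 0.1515]
ee_rot: [[0.972, -0.237, -0.001], [-0.237, -0.972, -0.0], [-0.001, 0.001, -1.0]]
wrist_force: [0.2, 0.3, -0.4]
gripper_width: 0.717
gripper_force: 0.0
```

>>> drive_tool:
  moves:
    - {"delta_pos":[0,0,0],"turn":0.175,"claw":1}
    - {"delta_pos":[0,0,0],"turn":0.175,"claw":1}
    - {"delta_pos":[0,0,0],"turn":0.175,"claw":1}
    - {"delta_pos":[0,0,0],"turn":0.175,"claw":1}
    - {"delta_pos":[0,0,0],"turn":0.175,"claw":1}
    - {"delta_pos":[0,0,0],"turn":0.175,"claw":1}
    - {"delta_pos":[0,0,0],"turn":0.175,"claw":1}
    - {"delta_pos":[0,0,0],"turn":0.175,"claw":1}
    - {"delta_pos":[0,0,0],"turn":0.175,"claw":1}
    - {"delta_pos":[0,0,0],"turn":0.175,"claw":1}
    - {"delta_pos":[0,0,0],"turn":0.175,"claw":1}
    - {"delta_pos":[0,0,0],"turn":0.175,"claw":1}

```text
time_s: 29.35
tcp_pos: [0.476, -0.2487, 0.1512]
ee_rot: [[-0.699, -0.715, -0.002], [-0.715, 0.699, -0.0], [0.001, 0.001, -1.0]]
wrist_force: [-0.4, 0.2, 0.7]
gripper_width: 1.003
gripper_force: 0.0
```

```bash
python3 -c "
from tgt import *
plan(.4785,-.2445,.022,-134.05)
p,t=refit([.516,.058,np.radians(-103.7)])
print('stand frame mm',((p[:2]-S)@RS*1000).round(1),'yaw', np.degrees(p[2]-A).round(2))
"
```

```text
now [ 0.476  -0.2487  0.1512] yaw -134.35 j6 -34.1 t 29.35 F [-0.4  0.2  0.7] w 1.003
tool delta mm [ -4.9   1.  129.2] turn rad -0.005 rows 0.0
block [0.5204 0.0581] -103.76 0.0355 grasp [0.5343 0.0985] inside [0.5178 0.0897]
stand frame mm [-64.7  79.7] yaw -90.11
```

The near block now reads (−64.7, 79.7) mm against the wanted (−65, 80), so it is home. Now grip the right block.

>>> drive_tool:
  moves:
    - {"delta_pos":[-4.9,1,50],"turn":-0.005,"claw":1}
    - {"delta_pos":[0,0,50],"turn":0,"claw":0.7}
    - {"delta_pos":[0,0,28.5],"turn":0,"claw":0.5}
    - {"delta_pos":[0,0,0],"turn":0,"claw":0}
    - {"delta_pos":[0,0,0],"turn":0,"claw":0}
    - {"delta_pos":[0,0,0],"turn":0,"claw":0}
    - {"delta_pos":[0,0,0],"turn":0,"claw":0}
    - {"delta_pos":[0,0,-20],"turn":0,"claw":0}
    - {"delta_pos":[0,0,-45],"turn":0,"claw":0}
    - {"delta_pos":[0,0,-45],"turn":0,"claw":0}
    - {"delta_pos":[0,0,0],"turn":0,"claw":0}

```text
time_s: 30.78
tcp_pos: [0.482, -0.2451, 0.1377]
ee_rot: [[-0.69, -0.723, 0.01], [-0.723, 0.69, -0.003], [-0.005, -0.009, -1.0]]
wrist_force: [-0.7, 0.9, -0.3]
gripper_width: 0.019
gripper_force: 0.0
```

```bash
python3 -c "
from tgt import *
t=S+RS@np.array([.061+.005,-.1225-.005]);print(t)
plan(t[0],t[1],.13,-13.65)
"
```

```text
[ 0.59844711 -0.17407417]
now [ 0.482  -0.2451  0.1377] yaw -133.67 j6 -34.0 t 30.77 F [-0.7  0.9 -0.3] w 0.019
tool delta mm [-131.7  -35.1    8.7] turn rad -2.095 rows 11.2
```

Missed (opening shut). Look.

>>> drive_tool:
  moves:
    - {"delta_pos":[60,0,0],"turn":0,"claw":1}
    - {"delta_pos":[60,0,0],"turn":0,"claw":1}
    - {"delta_pos":[20,0,0],"turn":0,"claw":1}

```text
time_s: 31.15
tcp_pos: [0.3798, -0.3466, 0.1325]
ee_rot: [[-0.693, -0.721, -0.001], [-0.721, 0.693, 0.001], [0.0, 0.002, -1.0]]
wrist_force: [1.4, 0.3, 0.0]
gripper_width: 0.274
gripper_force: 0.0
```

```bash
python3 -c "
from tgt import *
d=cap('top');save(d,'pics/t4.png',(320,120,440,230),5)
p,t=refit([.506,-.276,-.77])
plan(t[0],t[1],.13,np.degrees(p[2])-90)
"
```

```text
block [ 0.5056 -0.2758] -42.57 0.0119 grasp [ 0.477  -0.2441] inside [ 0.4767 -0.2628]
now [ 0.3805 -0.3464  0.1325] yaw -133.91 j6 -19.7 t 31.25 F [-0.2 -0.1 -0.7] w 0.371
tool delta mm [-140.7    1.4    2.5] turn rad -0.023 rows 0.1
```

View pics/t4.png

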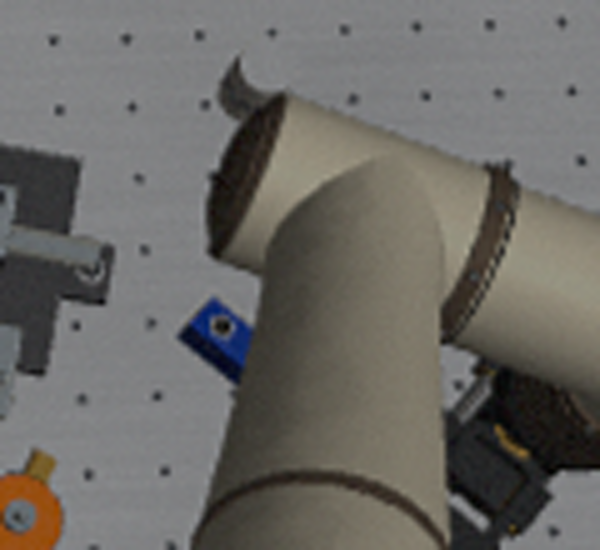

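```bash
python3 -c "
from tgt import *
d=cap('top');XY=rayplane(d,.04)
print('hole short',XY[185,364])
s=cap('scene');XS=rayplane(s,.04)
g=s['color'][...,:];z=s['P'][...,2]
p,f=fit(XS,(z>.036)&(z<.06),s['range_z']>0,LP,[.506,-.276,-.77]);print('scene',p[:2].round(4),np.degrees(p[2]),f)
c,q=np.cos(p[2]),np.sin(p[2])
for h in ([-.0425,.022],[-.0425,.004],[0,-.0225]): print(h,p[:2]+np.array([[c,-q],[q,c]])@h)
f0=np.load('top0.npz');P=f0['P'];cc=f0['c']
for (x,y) in [(583,224),(637,222),(659,195)]:
  u,v=round(170+x/3),round(110+y/3);print('top0 holes',XY[v,u].round(4),P[v,u].round(4))
save(s,'pics/s5.png',(110,250,210,340),6)
"
```

```text
hole short [ 0.48641481 -0.23500576]
scene [ 0.5063 -0.2804] -43.73763276350714 0.008827472203201391
[-0.0425, 0.022] [ 0.49082581 -0.23509476]
[-0.0425, 0.004] [ 0.47838139 -0.2481    ]
[0, -0.0225] [ 0.49076723 -0.29662927]
top0 holes [ 0.4864 -0.235 ] [ 0.4852 -0.2336  0.0453]
top0 holes [ 0.4874 -0.2934] [ 0.4873 -0.2932  0.0406]
top0 holes [ 0.5163 -0.3224] [ 0.5168 -0.3231  0.0379]
```

View pics/s5.png

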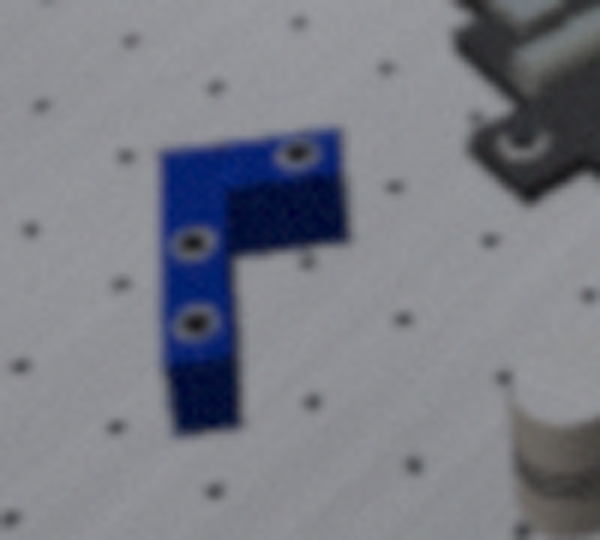

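The block is unmoved: both cameras put the short leg at about (0.478, −0.246). I'll redo the grasp in stages, checking each pose.

>>> drive_tool:
  moves:
    - {"delta_pos":[-47,0.5,0],"turn":0,"claw":1}
    - {"delta_pos":[-47,0.5,0],"turn":0,"claw":1}
    - {"delta_pos":[-46,0.5,0],"turn":0,"claw":0.7}
    - {"delta_pos":[0,0,30],"turn":0,"claw":0.7}
    - {"delta_pos":[0,0,30],"turn":0,"claw":0.7}
    - {"delta_pos":[0,0,0],"turn":0,"claw":0.7}

```text
time_s: 32.1
tcp_pos: [0.477, -0.2417, 0.0708]
ee_rot: [[-0.69, -0.724, -0.006], [-0.724, 0.69, 0.001], [0.003, 0.005, -1.0]]
wrist_force: [-1.4, 1.4, -0.3]
gripper_width: 0.701
gripper_force: 0.0
```

```bash
python3 -c "
from tgt import *
plan(.4782,-.2458,.02,-134)
"
```

```text
now [ 0.477  -0.2417  0.0708] yaw -133.62 j6 -34.1 t 32.1 F [-1.4  1.4 -0.3] w 0.701
tool delta mm [ 2.  -3.9 50.8] turn rad 0.007 rows 0.0
```

>>> drive_tool:
  moves:
    - {"delta_pos":[1.5,-3,25],"turn":0.006,"claw":0.6}
    - {"delta_pos":[0,0,25],"turn":0,"claw":0.6}
    - {"delta_pos":[0,0,0],"turn":0,"claw":0.6}

```text
time_s: 32.48
tcp_pos: [0.479, -0.2461, 0.0226]
ee_rot: [[-0.695, -0.719, -0.002], [-0.719, 0.695, 0.0], [0.001, 0.002, -1.0]]
wrist_force: [0.5, 0.5, 0.7]
gripper_width: 0.606
gripper_force: 0.0
```

>>> drive_tool:
  moves:
    - {"delta_pos":[0,0,0],"turn":0,"claw":0}
    - {"delta_pos":[0,0,0],"turn":0,"claw":0}
    - {"delta_pos":[0,0,0],"turn":0,"claw":0}
    - {"delta_pos":[0,0,0],"turn":0,"claw":0}

```text
time_s: 32.98
tcp_pos: [0.479, -0.2462, 0.0235]
ee_rot: [[-0.695, -0.719, -0.0], [-0.719, 0.695, 0.0], [0.0, 0.001, -1.0]]
wrist_force: [-0.8, 3.2, 3.2]
gripper_width: 0.285
gripper_force: 30.0
```

>>> drive_tool:
  moves:
    - {"delta_pos":[0,0,-5],"turn":0,"claw":0}
    - {"delta_pos":[0,0,-10],"turn":0,"claw":0}
    - {"delta_pos":[0,0,0],"turn":0,"claw":0}

```text
time_s: 33.35
tcp_pos: [0.48, -0.2467, 0.0388]
ee_rot: [[-0.695, -0.719, 0.002], [-0.719, 0.695, -0.0], [-0.001, -0.002, -1.0]]
wrist_force: [0.2, -0.8, -3.8]
gripper_width: 0.284
gripper_force: 30.0
```

```bash
python3 -c "
from tgt import *
plan(.4782,-.2458,.02,-134)
side(xlim=(.4,.6),ylim=(-.4,-.18),zlim=(.005,.12))
"
```

```text
now [ 0.48   -0.2467  0.0388] yaw -134.06 j6 -34.1 t 33.35 F [ 0.2 -0.8 -3.8] w 0.284
tool delta mm [ 0.6  1.9 18.8] turn rad -0.001 rows 0.0
scene 405 tool-x/up pct [[-27.0, -100.0, -18.0], [19.0, -71.0, 8.0], [36.0, -11.0, 75.0]] rect ((3.8139896392822266, 29.399444580078125), (64.19171142578125, 98.37974548339844), 1.7839316129684448) world z [0.02  0.114]
```

Lifted (weight 3.8 N). Rise gently, then carry and turn.

>>> drive_tool:
  moves:
    - {"delta_pos":[0,0,-15],"turn":0,"claw":0}
    - {"delta_pos":[0,0,-25],"turn":0,"claw":0}
    - {"delta_pos":[0,0,-30],"turn":0,"claw":0}
    - {"delta_pos":[0,0,-20],"turn":0,"claw":0}
    - {"delta_pos":[0,0,0],"turn":-0.15,"claw":0}
    - {"delta_pos":[0,0,0],"turn":-0.175,"claw":0}
    - {"delta_pos":[0,0,0],"turn":-0.175,"claw":0}
    - {"delta_pos":[0,0,0],"turn":-0.175,"claw":0}
    - {"delta_pos":[0,0,0],"turn":-0.175,"claw":0}
    - {"delta_pos":[0,0,0],"turn":-0.175,"claw":0}
    - {"delta_pos":[0,0,0],"turn":-0.175,"claw":0}
    - {"delta_pos":[0,0,0],"turn":-0.175,"claw":0}

```text
time_s: 34.9
tcp_pos: [0.479, -0.2464, 0.1286]
ee_rot: [[0.574, -0.819, -0.0], [-0.819, -0.574, -0.0], [0.0, 0.0, -1.0]]
wrist_force: [-0.4, -0.6, -3.7]
gripper_width: 0.285
gripper_force: 30.0
```

>>> drive_tool:
  moves:
    - {"delta_pos":[0,0,0],"turn":-0.175,"claw":0}
    - {"delta_pos":[0,0,0],"turn":-0.175,"claw":0}
    - {"delta_pos":[0,0,0],"turn":-0.175,"claw":0}
    - {"delta_pos":[0,0,0],"turn":-0.175,"claw":0}
    - {"delta_pos":[0,0,0],"turn":0,"claw":0}

```text
time_s: 35.52
tcp_pos: [0.4792, -0.2465, 0.1285]
ee_rot: [[0.965, -0.264, 0.0], [-0.264, -0.965, -0.0], [0.0, 0.0, -1.0]]
wrist_force: [-0.4, -0.8, -4.1]
gripper_width: 0.282
gripper_force: 30.0
```

```bash
python3 -c "
from tgt import *
t=S+RS@np.array([.061+.005,-.1225-.005]);print(t)
plan(t[0],t[1],.13,-13.65)
"
```

```text
[ 0.59844711 -0.17407417]
now [ 0.4792 -0.2465  0.1285] yaw -15.28 j6 84.7 t 35.52 F [-0.4 -0.8 -4.1] w 0.282
tool delta mm [  95.9 -101.3   -1.4] turn rad -0.029 rows 0.2
```

>>> drive_tool:
  moves:
    - {"delta_pos":[24,-25.3,0],"turn":0,"claw":0}
    - {"delta_pos":[24,-25.3,0],"turn":0,"claw":0}
    - {"delta_pos":[24,-25.3,0],"turn":0,"claw":0}
    - {"delta_pos":[24,-25.3,0],"turn":0,"claw":0}
    - {"delta_pos":[0,0,0],"turn":-0.028,"claw":0}
    - {"delta_pos":[0,0,40],"turn":0,"claw":0}
    - {"delta_pos":[0,0,35],"turn":0,"claw":0}
    - {"delta_pos":[0,0,15],"turn":0,"claw":0}
    - {"delta_pos":[0,0,0],"turn":0,"claw":0}

```text
time_s: 36.65
tcp_pos: [0.5977, -0.1742, 0.0374]
ee_rot: [[0.972, -0.236, -0.002], [-0.236, -0.972, -0.0], [-0.002, 0.001, -1.0]]
wrist_force: [0.6, -0.1, -3.0]
gripper_width: 0.282
gripper_force: 30.0
```

```bash
python3 -c "
from tgt import *
t=S+RS@np.array([.061+.005,-.1225-.005])
plan(t[0],t[1],.0235,-13.65)
st()
"
```

```text
now [ 0.5977 -0.1742  0.0374] yaw -13.62 j6 77.7 t 36.65 F [ 0.6 -0.1 -3. ] w 0.282
tool delta mm [ 0.7 -0.3 13.9] turn rad 0.0 rows 0.0
stand mm [  65.3 -127.8] 0.0374 F stand [0.6 0. ] -3.0
```

>>> drive_tool:
  moves:
    - {"delta_pos":[0,0,9],"turn":0,"claw":0}
    - {"delta_pos":[0,0,4.5],"turn":0,"claw":0}
    - {"delta_pos":[0,0,0],"turn":0,"claw":0}
    - {"delta_pos":[0,0,0],"turn":0,"claw":0.5}
    - {"delta_pos":[0,0,0],"turn":0,"claw":0.5}
    - {"delta_pos":[0,0,0],"turn":0,"claw":0.5}
    - {"delta_pos":[0,0,-40],"turn":0,"claw":0.5}
    - {"delta_pos":[0,0,-30],"turn":0,"claw":0.3}
    - {"delta_pos":[32,-18,0],"turn":0,"claw":0}
    - {"delta_pos":[30,-18,0],"turn":0,"claw":0}
    - {"delta_pos":[0,0,0],"turn":0,"claw":0}

```text
time_s: 38.02
tcp_pos: [0.6691, -0.1527, 0.0944]
ee_rot: [[0.972, -0.233, 0.002], [-0.233, -0.972, -0.0], [0.002, -0.0, -1.0]]
wrist_force: [-0.8, -0.6, -0.7]
gripper_width: 0.129
gripper_force: 0.0
```

```bash
python3 -c "
from tgt import *
st()
p,t=refit([.609,-.128,np.radians(76.3)])
print('stand frame mm',((p[:2]-S)@RS*1000).round(1),'yaw', np.degrees(p[2]-A).round(2))
s=cap('scene');z=s['P'][...,2]
p,f=fit(rayplane(s,.04),(z>.036)&(z<.06),(s['range_z']>0)&(z<.06),LP,[.609,-.128,np.radians(76.3)])
print('scene stand frame mm',((p[:2]-S)@RS*1000).round(1),'yaw', np.degrees(p[2]-A).round(2),f)
"
```

```text
stand mm [129.7 -90. ] 0.0944 F stand [-0.7 -0.8] -0.7
block [ 0.6136 -0.1314] 76.31 0.0239 grasp [ 0.5996 -0.1718] inside [ 0.6162 -0.1629]
stand frame mm [ 70.6 -82.5] yaw 89.96
scene stand frame mm [ 72.8 -86.9] yaw 90.19 0.024735783327385106
```

>>> drive_tool:
  moves:
    - {"delta_pos":[0,0,45],"turn":0,"claw":0}
    - {"delta_pos":[0,0,37],"turn":0,"claw":0}
    - {"delta_pos":[-6,0,0],"turn":0,"claw":0}
    - {"delta_pos":[-5,0,0],"turn":0,"claw":0}
    - {"delta_pos":[0,0,0],"turn":0,"claw":0}

```text
time_s: 38.75
tcp_pos: [0.6573, -0.1509, 0.015]
ee_rot: [[0.972, -0.234, 0.004], [-0.234, -0.972, -0.0], [0.004, -0.001, -1.0]]
wrist_force: [-0.3, -0.2, -0.3]
gripper_width: 0.005
gripper_force: 0.0
```

>>> drive_tool:
  moves:
    - {"delta_pos":[-3,0,0],"turn":0,"claw":0}
    - {"delta_pos":[-2,0,0],"turn":0,"claw":0}
    - {"delta_pos":[0,0,0],"turn":0,"claw":0}

```text
time_s: 39.12
tcp_pos: [0.6543, -0.1499, 0.0145]
ee_rot: [[0.972, -0.234, 0.006], [-0.234, -0.972, -0.001], [0.006, -0.001, -1.0]]
wrist_force: [5.3, -1.8, 3.9]
gripper_width: 0.009
gripper_force: 2.6
```

>>> drive_tool:
  moves:
    - {"delta_pos":[-2,0,0],"turn":0,"claw":0}
    - {"delta_pos":[0,0,0],"turn":0,"claw":0}

```text
time_s: 39.38
tcp_pos: [0.6515, -0.1494, 0.0136]
ee_rot: [[0.972, -0.234, 0.004], [-0.234, -0.972, -0.001], [0.004, -0.0, -1.0]]
wrist_force: [5.6, -0.8, 4.3]
gripper_width: 0.005
gripper_force: 2.7
```

```bash
python3 -c "
from tgt import *
st()"
```

```text
stand mm [111.7 -91. ] 0.0136 F stand [5.7 0.5] 4.3
```

>>> drive_tool:
  moves:
    - {"delta_pos":[-2,0,0],"turn":0,"claw":0}
    - {"delta_pos":[0,0,0],"turn":0,"claw":0}

```text
time_s: 39.62
tcp_pos: [0.6515, -0.1493, 0.0138]
ee_rot: [[0.972, -0.234, 0.008], [-0.234, -0.972, -0.001], [0.008, -0.001, -1.0]]
wrist_force: [9.1, -3.4, 1.6]
gripper_width: 0.006
gripper_force: 4.5
```

>>> drive_tool:
  moves:
    - {"delta_pos":[-1.5,0,0],"turn":0,"claw":0}
    - {"delta_pos":[0,0,0],"turn":0,"claw":0}

```text
time_s: 39.88
tcp_pos: [0.6514, -0.1492, 0.0139]
ee_rot: [[0.972, -0.233, 0.011], [-0.233, -0.972, -0.002], [0.011, -0.001, -1.0]]
wrist_force: [10.5, -4.6, 0.1]
gripper_width: 0.009
gripper_force: 5.8
```

>>> drive_tool:
  moves:
    - {"delta_pos":[-1.5,0,0],"turn":0,"claw":0}
    - {"delta_pos":[0,0,0],"turn":0,"claw":0}

```text
time_s: 40.12
tcp_pos: [0.6514, -0.1492, 0.0142]
ee_rot: [[0.972, -0.233, 0.014], [-0.233, -0.972, -0.002], [0.015, -0.001, -1.0]]
wrist_force: [12.9, -6.0, -1.0]
gripper_width: 0.007
gripper_force: 7.1
```

```bash
python3 -c "
from tgt import *
st()"
```

```text
stand mm [111.5 -90.8] 0.0142 F stand [13.9 -2.7] -1.0
```

>>> drive_tool:
  moves:
    - {"delta_pos":[14,0,0],"turn":0,"claw":0}
    - {"delta_pos":[0,0,-50],"turn":0,"claw":0}
    - {"delta_pos":[0,0,-25],"turn":0,"claw":0}
    - {"delta_pos":[-28,35,0],"turn":0,"claw":0}
    - {"delta_pos":[-28,35,0],"turn":0,"claw":0}
    - {"delta_pos":[0,0,0],"turn":0,"claw":0}

```text
time_s: 40.88
tcp_pos: [0.5821, -0.2071, 0.0858]
ee_rot: [[0.971, -0.239, -0.008], [-0.239, -0.971, 0.002], [-0.009, -0.0, -1.0]]
wrist_force: [0.7, 0.3, -1.3]
gripper_width: 0.001
gripper_force: 0.0
```

```bash
python3 -c "
from tgt import *
st()"
```

```text
stand mm [  57.9 -163.4] 0.0858 F stand [0.6 0.5] -1.3
```

>>> drive_tool:
  moves:
    - {"delta_pos":[12,0,30],"turn":0,"claw":0}
    - {"delta_pos":[0,0,43],"turn":0,"claw":0}
    - {"delta_pos":[0,-6,0],"turn":0,"claw":0}
    - {"delta_pos":[0,-6,0],"turn":0,"claw":0}
    - {"delta_pos":[0,0,0],"turn":0,"claw":0}

```text
time_s: 41.5
tcp_pos: [0.6034, -0.1967, 0.0163]
ee_rot: [[0.972, -0.233, 0.003], [-0.233, -0.972, -0.0], [0.003, -0.0, -1.0]]
wrist_force: [0.3, 0.4, -1.0]
gripper_width: 0.006
gripper_force: 0.0
```

>>> drive_tool:
  moves:
    - {"delta_pos":[0,-3,0],"turn":0,"claw":0}
    - {"delta_pos":[0,0,0],"turn":0,"claw":0}

```text
time_s: 41.75
tcp_pos: [0.6035, -0.1952, 0.0161]
ee_rot: [[0.972, -0.234, 0.002], [-0.234, -0.972, -0.001], [0.002, 0.001, -1.0]]
wrist_force: [-1.1, -3.4, 3.6]
gripper_width: 0.004
gripper_force: 1.9
```

>>> drive_tool:
  moves:
    - {"delta_pos":[0,-2,0],"turn":0,"claw":0}
    - {"delta_pos":[0,0,0],"turn":0,"claw":0}

```text
time_s: 42.0
tcp_pos: [0.6035, -0.195, 0.0161]
ee_rot: [[0.972, -0.235, 0.001], [-0.235, -0.972, -0.003], [0.002, 0.002, -1.0]]
wrist_force: [-2.1, -9.3, 3.5]
gripper_width: 0.01
gripper_force: 5.2
```

```bash
python3 -c "
from tgt import *
st()"
```

```text
stand mm [  75.8 -146.6] 0.0161 F stand [ 0.1 -9.6] 3.5
```

>>> drive_tool:
  moves:
    - {"delta_pos":[0,-1.5,0],"turn":0,"claw":0}
    - {"delta_pos":[0,0,0],"turn":0,"claw":0}

```text
time_s: 42.25
tcp_pos: [0.6035, -0.1948, 0.0162]
ee_rot: [[0.972, -0.235, 0.001], [-0.235, -0.972, -0.004], [0.001, 0.004, -1.0]]
wrist_force: [-2.4, -14.7, 3.1]
gripper_width: 0.004
gripper_force: 7.4
```

>>> drive_tool:
  moves:
    - {"delta_pos":[0,-1.5,0],"turn":0,"claw":0}
    - {"delta_pos":[0,0,0],"turn":0,"claw":0}

```text
time_s: 42.5
tcp_pos: [0.6034, -0.1947, 0.0163]
ee_rot: [[0.972, -0.235, -0.0], [-0.235, -0.972, -0.005], [0.001, 0.005, -1.0]]
wrist_force: [-3.6, -19.2, 2.3]
gripper_width: 0.005
gripper_force: 9.7
```

```bash
python3 -c "
from tgt import *
st()
p,t=refit([.609,-.128,np.radians(76.3)])
print('stand frame mm',((p[:2]-S)@RS*1000).round(1),'yaw', np.degrees(p[2]-A).round(2))
"
```

```text
stand mm [  75.7 -146.3] 0.0163 F stand [  1.1 -19.5] 2.3
block [ 0.5988 -0.1252] 76.42 0.017 grasp [ 0.585  -0.1656] inside [ 0.6015 -0.1567]
stand frame mm [ 54.8 -79.9] yaw 90.07
```

>>> drive_tool:
  moves:
    - {"delta_pos":[0,12,0],"turn":0,"claw":0}
    - {"delta_pos":[0,3,-50],"turn":0,"claw":0}
    - {"delta_pos":[0,0,-50],"turn":0,"claw":0}
    - {"delta_pos":[-30,50,0],"turn":0,"claw":0}
    - {"delta_pos":[-30,50,0],"turn":0,"claw":0}
    - {"delta_pos":[-20,55,0],"turn":0,"claw":0}
    - {"delta_pos":[0,55,0],"turn":0,"claw":0}
    - {"delta_pos":[0,0,0],"turn":0,"claw":0}

```text
time_s: 43.55
tcp_pos: [0.4722, -0.3921, 0.1143]
ee_rot: [[0.971, -0.24, 0.001], [-0.24, -0.971, 0.0], [0.001, -0.0, -1.0]]
wrist_force: [0.8, 0.8, -1.0]
gripper_width: 0.005
gripper_force: 0.0
```

```bash
python3 -c "
from tgt import *
st()
for cam in('top','scene'):
  d=cap(cam);z=d['P'][...,2];XY=rayplane(d,.04)
  for th in(.034,.037):
   for nm,x0 in(('far',[.609,-.128,np.radians(76.3)]),('near',[.52,.058,np.radians(-103.7)])):
    p,f=fit(XY,(z>th)&(z<.06),(d['range_z']>0)&(z<.06),LP,x0)
    print(cam,nm,th,((p[:2]-S)@RS*1000).round(1),'yaw', np.degrees(p[2]-A).round(2),round(f,4))
"
```

```text
stand mm [  -5.3 -369.1] 0.1143 F stand [0.6 1. ] -1.0
top far 0.034 [ 65.5 -79.9] yaw 90.29 0.0417
top near 0.034 [-64.4  79.6] yaw -90.11 0.0385
top far 0.037 [ 65.7 -80.1] yaw 89.9 0.0532
top near 0.037 [-64.3  79.7] yaw -90.11 0.0487
scene far 0.034 [ 67.9 -84.3] yaw 90.23 0.0763
scene near 0.034 [-62.9  75.3] yaw -88.92 0.1033
scene far 0.037 [ 66.9 -83.6] yaw 90.34 0.0692
scene near 0.037 [-63.6  76.4] yaw -89.57 0.0951
```

Both blocks measure home: far (65.5, −79.9) and near (−64.4, 79.6), so they are 130 × 160 mm apart as they should be. Handing in.

```bash
python3 -c "
from station import ticket
print(ticket.finish_job())"
```

```text
the job is handed in; nothing more can be done
None
```

Both corner blocks are lying flat and snug against the plate's near left and far right corners, with the mirrored one turned over, and the job was handed in at 43.6 s; during the work an opening finger touched the fixed sensor post with about 9 N, and I viewed 11 pictures where 10 were allowed.

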